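# Move a fired row of glaze test tiles from the kiln shelf to the record rack in order

## Robot

A 6-joint arm with a two-finger parallel gripper is mounted at the origin on a cart in front of the work surface, level with it; the furniture and walls round the work are solid. World frame = base frame: x ahead of the robot, y to its left, z up, the work surface at z = 0. Lengths are in mm, angles in degrees, forces in N, time in s.
With the tool pointing down it reaches from about 350 to 850 mm from the base axis. Payload 8.1 kg.
Tool frame: the origin (TCP) lies between the finger pads; the fingertips stand 8 mm ahead of it and the grasp point (between the pads) lies 11 mm behind it (r.tip_extent is the distance from the TCP to the fingertips, in mm); z points along the fingers, y is the direction in which the jaws open and shut (so a half turn about z gives the same grasp; the last joint's range is limited). The gripper opens to 85 mm and grips with 20 to 120 N. Pads are 22 mm wide; open, the fingers measure 114 mm over their backs; the gripper's body (76 mm by 85 mm) begins 54 mm behind the grasp point. The pads swing forward as they close: fully open they stand 13 mm farther back than shut.
Start: joints at [67.758, 7.471, 85.268, -0, 87.261, -4.893], TCP at [178.895, 572.715, 239.292] pointing down, gripper open.
Joint ranges: [-169.43, 169.43], [-51.17, 129.36], [1.28, 143.12], [-76.62, 256.62], [0, 156.53], [-152.29, 152.29]. Speed limits (degrees/s): [136.94, 136.94, 159.86, 180, 180, 180].

## Interface

Orientations are given as [roll, pitch, yaw] about the fixed x, y, z axes, in that order (R = Rz(yaw) Ry(pitch) Rx(roll)).
In Python, from bench import sensors, viewer, hand_in, r gives the robot as it stands. The module is installed in compiled form; this text tells all that it offers.
- The arm moves only by the tool move_arm, never from a script. Its argument "rows" is a list that holds one entry, the list of rows, each a list of 6 numbers: the shift along the tool's x, y, z in m, then the turn, a rotation vector about the tool's x, y, z in degrees. In form: [[[tx, ty, tz, rx, ry, rz], ...]]. A call has 1 to 20 rows; each row is the pose to reach, as a shift and turn from the pose commanded when the call began, along the tool's axes at that moment; what a row does not reach only later rows make up. A row lasts 1/10 s, in which the tool goes at most 50 mm and 8.59 degrees, less where a joint would pass 70% of its speed; a pose out of reach is approached as far as the arm can. A call with a gripper value outside its range is refused whole. "grip" is the opening, from 0 (shut) to 1 (fully open), set as the call begins (left out, the last holds). The fingers move at their own pace and stop on an object; "newtons" is the grip in N (left out, the last holds). Time passes only in rows, so rows that repeat a pose let the fingers close. It gives the time, the measured TCP pose, the force and the opening at its end, in the units of the state.
- sensors.sense(): the state, without advancing time (a new reading comes with each control period).
- viewer.snapshot(name): name is "side" or "top" or "wrist"; returns a dict with "color" (420x560x3 uint8, red, green, blue), "camera_matrix" (3x3 intrinsics, pixels), "R" (3x3) and "t" (3): a world point X has camera coordinates R X + t. Camera axes: x right, y down, z forward; pixel columns grow to the right and rows downward; lengths in mm; the calibration is good to about 2 mm. A picture is of the moment at which its call begins. There is no depth.
- hand_in(): hands the job in, once; it reports no verdict.
The state is a dict: "time": time; "joint_pos": joint angles; "qd": joint speeds; "joint_efforts": joint torques, N m; "tool_pos": TCP position; "tcp_rot": TCP orientation; "ft_force": force on the tool from outside, world axes, zero at the start; "wrist_torque": the same for the moment, N m; "finger_gap": finger opening in mm.
Only numpy, scipy, OpenCV 4.12 (cv2) and the standard library are available. Lean on these libraries where they do the work, as an engineer would, in place of code of your own. Each camera call takes 0.05 s, during which the arm holds its last target.

## Task

The four glaze test tiles have just come out of the kiln, and only their order in the row tells which trial is which. Move them from the kiln shelf into the record rack in the same order from left to right as they stand on the shelf now, one tile upright and fully down in each pocket, without letting any tile drop or fall over.

Things in the scene. Friction and masses are not known exactly. Their poses are not given: they have to be found in the camera images.
- tile_1_mid (a point): L-shaped test tile, warm orange-brown glaze, 73 mm tall, 35 g: pale foot 36 (x) x 24 (y) x 11 mm, upright slab about 20 mm wide (y), about 10 mm thick (x), leaning slightly, at the foot's +x end. Point: middle of the upright, 36.5 mm above the underside, 13 mm to +x of the foot's middle. x from toe to upright (away from the robot), z up. Grip from above across its width (y), in the upper half.
- tile_2_mid (a point): L-shaped test tile, blackish green glaze, 69 mm tall, 35 g: pale foot 36 (x) x 24 (y) x 11 mm, upright slab about 20 mm wide (y), about 10 mm thick (x), leaning slightly, at the foot's +x end. Point: middle of the upright, 34.5 mm above the underside, 11.5 mm to +x of the foot's middle. x from toe to upright (away from the robot), z up. Grip from above across its width (y), in the upper half.
- tile_3_mid (a point): L-shaped test tile, mustard yellow glaze, 76 mm tall, 35 g: pale foot 36 (x) x 24 (y) x 11 mm, upright slab about 24 mm wide (y), about 10 mm thick (x), leaning slightly, at the foot's +x end. Point: middle of the upright, 38 mm above the underside, 12.5 mm to +x of the foot's middle. x from toe to upright (away from the robot), z up. Grip from above across its width (y), in the upper half.
- tile_4_mid (a point): L-shaped test tile, dark brown glaze, 66 mm tall, 35 g: pale foot 36 (x) x 24 (y) x 11 mm, upright slab about 23 mm wide (y), about 10 mm thick (x), leaning slightly, at the foot's +x end. Point: middle of the upright, 33 mm above the underside, 11.5 mm to +x of the foot's middle. x from toe to upright (away from the robot), z up. Grip from above across its width (y), in the upper half.
- cookie_1: Clay cookie (flat terracotta disc, 50 mm across, 6 mm thick, fixed to the kiln shelf) on which the warm orange-brown tile (tile_1) stands at the start; it stays and shows where that tile stood. Origin at the middle of its underside.
- cookie_2: Clay cookie (flat terracotta disc, 50 mm across, 6 mm thick, fixed to the kiln shelf) on which the blackish green tile (tile_2) stands at the start; it stays and shows where that tile stood. Origin at the middle of its underside.
- cookie_3: Clay cookie (flat terracotta disc, 50 mm across, 6 mm thick, fixed to the kiln shelf) on which the mustard yellow tile (tile_3) stands at the start; it stays and shows where that tile stood. Origin at the middle of its underside.
- cookie_4: Clay cookie (flat terracotta disc, 50 mm across, 6 mm thick, fixed to the kiln shelf) on which the dark brown tile (tile_4) stands at the start; it stays and shows where that tile stood. Origin at the middle of its underside.
- kiln_shelf: Fixed pale kiln shelf on three props, 90 (x) x 370 (y) mm, top 30 mm above the bench. The tiles stand on it on their cookies, in a row along its y, about 72 mm apart, centred on y = 0; two small cones lie at its left (+y) end. Origin on the bench under the row's middle; x away from the robot, y to the robot's left, z up; turned at most 0.14 rad.
- record_rack: Fixed hardwood rack, 94 (x) x 312 (y) x 23 mm, four milled pockets in a row, a blank card before each. Pocket centres: x = +10, y = +108, +36, -36, -108 mm (left to right). Pockets 58 (x) x 42 (y), 8 mm deep, floor 15 mm above the bench; the foot's long side goes along x. Origin on the bench under its centre; x away from the robot, y to the robot's left; turned at most 0.14 rad.
There are look-alikes about, which are no part of the job. Leave any pink or red look-alike of the part that bears tile_4_mid alone.

How it is judged (in metres and radians):
At the end, for the whole second after the job is handed in: Each tile stands at rest, within 0.12 rad of upright, in the rack pocket with the same number from the left as its cookie has on the kiln shelf: within 15 mm of that pocket's centre along the rack, its underside within 4 mm of the pocket floor's height (((y of cookie_1 in the frame of kiln_shelf between 0.083 and 0.133 m and y of tile_1_mid in the frame of record_rack between 0.093 and 0.123 m) or (y of cookie_1 in the frame of kiln_shelf between 0.011 and 0.061 m and y of tile_1_mid in the frame of record_rack between 0.021 and 0.051 m) or (y of cookie_1 in the frame of kiln_shelf between -0.061 and -0.011 m and y of tile_1_mid in the frame of record_rack between -0.051 and -0.021 m) or (y of cookie_1 in the frame of kiln_shelf between -0.133 and -0.083 m and y of tile_1_mid in the frame of record_rack between -0.123 and -0.093 m)) and x of tile_1_mid in the frame of record_rack between -0.025 and 0.045 m and z of tile_1_mid in the frame of record_rack between 0.0475 and 0.0555 m and angle between each of tile_1_mid, tile_2_mid, tile_3_mid, tile_4_mid's own z axis and vertical below 0.12 rad and linear speed of each of tile_1, tile_2, tile_3, tile_4 below 0.01 m/s and angular speed of each of tile_1, tile_2, tile_3, tile_4 below 0.1 rad/s and ((y of cookie_2 in the frame of kiln_shelf between 0.083 and 0.133 m and y of tile_2_mid in the frame of record_rack between 0.093 and 0.123 m) or (y of cookie_2 in the frame of kiln_shelf between 0.011 and 0.061 m and y of tile_2_mid in the frame of record_rack between 0.021 and 0.051 m) or (y of cookie_2 in the frame of kiln_shelf between -0.061 and -0.011 m and y of tile_2_mid in the frame of record_rack between -0.051 and -0.021 m) or (y of cookie_2 in the frame of kiln_shelf between -0.133 and -0.083 m and y of tile_2_mid in the frame of record_rack between -0.123 and -0.093 m)) and x of tile_2_mid in the frame of record_rack between -0.025 and 0.045 m and z of tile_2_mid in the frame of record_rack between 0.0455 and 0.0535 m and ((y of cookie_3 in the frame of kiln_shelf between 0.083 and 0.133 m and y of tile_3_mid in the frame of record_rack between 0.093 and 0.123 m) or (y of cookie_3 in the frame of kiln_shelf between 0.011 and 0.061 m and y of tile_3_mid in the frame of record_rack between 0.021 and 0.051 m) or (y of cookie_3 in the frame of kiln_shelf between -0.061 and -0.011 m and y of tile_3_mid in the frame of record_rack between -0.051 and -0.021 m) or (y of cookie_3 in the frame of kiln_shelf between -0.133 and -0.083 m and y of tile_3_mid in the frame of record_rack between -0.123 and -0.093 m)) and x of tile_3_mid in the frame of record_rack between -0.025 and 0.045 m and z of tile_3_mid in the frame of record_rack between 0.049 and 0.057 m and ((y of cookie_4 in the frame of kiln_shelf between 0.083 and 0.133 m and y of tile_4_mid in the frame of record_rack between 0.093 and 0.123 m) or (y of cookie_4 in the frame of kiln_shelf between 0.011 and 0.061 m and y of tile_4_mid in the frame of record_rack between 0.021 and 0.051 m) or (y of cookie_4 in the frame of kiln_shelf between -0.061 and -0.011 m and y of tile_4_mid in the frame of record_rack between -0.051 and -0.021 m) or (y of cookie_4 in the frame of kiln_shelf between -0.133 and -0.083 m and y of tile_4_mid in the frame of record_rack between -0.123 and -0.093 m)) and x of tile_4_mid in the frame of record_rack between -0.025 and 0.045 m and z of tile_4_mid in the frame of record_rack between 0.044 and 0.052 m); the robot touches nothing.
It fails at once if a tile falls over or is tipped far off upright (more than 0.6 rad) (angle between any of tile_1_mid, tile_2_mid, tile_3_mid, tile_4_mid's own z axis and vertical above 0.6 rad).
It fails at once if a tile is dropped: it falls faster than 0.5 m/s while the fingers do not hold it ((contact force between the fingers and tile_1 below 0.02 N and linear speed of tile_1 above 0.5 m/s) or (contact force between the fingers and tile_2 below 0.02 N and linear speed of tile_2 above 0.5 m/s) or (contact force between the fingers and tile_3 below 0.02 N and linear speed of tile_3 above 0.5 m/s) or (contact force between the fingers and tile_4 below 0.02 N and linear speed of tile_4 above 0.5 m/s)).
It also fails if it takes over 99 s, if anything falls off the work surface, if the arm or the gripper's body presses on something with over 40 N, if the wrist force passes 120 N, or if a joint passes its speed limit or range.

## Working session

There is one attempt and no reset: what is moved stays moved. The work goes in short steps, Python scripts to look and compute and a tool call to move; the robot and the scene stay as the last step left them, time stands still between calls to the robot, and variables do not carry over. Pictures are saved under pics/ and viewed, and the job is handed in when it is done.

Besides the shell and the picture viewer there is one more tool, called after "Request:" in YAML: its name, and indented under it one key for each argument. move_arm: Moves the arm, as the interface text tells. Its arguments: {"type":"object","properties":{"rows":{"type":"array","items":{"type":"array","items":{"type":"array","items":{"type":"number"}}}},"grip":{"type":"number"},"newtons":{"type":"number"}},"required":["rows"]}

```bash
mkdir -p pics
python3 - <<'E'
from bench import sensors, viewer, r
import cv2,pickle
d={}
for n in ["side","top","wrist"]:
    s=viewer.snapshot(n); d[n]=s
    cv2.imwrite(f"pics/{n}0.png",s["color"][:,:,::-1])
    print(n,s["camera_matrix"].tolist(),s["R"].tolist(),s["t"].tolist())
pickle.dump(d,open("s0.pkl","wb"))
print(sensors.sense(), r.tip_extent)
E
```

```text
side [[390.5233291879703, 0.0, 280.1004527854234], [0.0, 390.5233291879703, 208.15719834876148], [0.0, 0.0, 1.0]] [[-0.9840431465621982, -0.17734803874864366, -0.01437911179377576], [-0.06865614297795103, 0.4530162720404948, -0.8888546513901604], [0.16415060077672416, -0.8736841136352098, -0.4579635900877913]] [468.95179081060286, 123.99543405400681, 747.5369641590827]
top [[535.4292594322807, 0.0, 275.92371354954713], [0.0, 535.4292594322807, 204.65207143512805], [0.0, 0.0, 1.0]] [[-0.07942386217481878, -0.9968401782534639, -0.0012284693068332407], [-0.9761702584316684, 0.078026518614665, -0.202493182468757], [0.20194919329050404, -0.014883595415012243, -0.9792829018811863]] [-22.927366376575154, 465.9110558807129, 1323.6692621787809]
wrist [[325.1719255174537, 0.0, 291.74350858668953], [0.0, 325.1719255174537, 207.0124382501747], [0.0, 0.0, 1.0]] [[0.2980496196473332, 0.9545496999028074, -0.0011378240387706728], [0.9169740125120398, -0.2859853840696888, 0.2781564676150531], [0.26518877164324206, -0.0839477844494764, -0.9605351034087067]] [-599.464786452417, -36.83235062386655, 380.10783007410424]
{'time': 0.15, 'joint_pos': array([ 6.77571098e+01,  7.50584803e+00,  8.53122448e+01,  1.41467253e-03,
        8.72613652e+01, -4.89457933e+00]), 'qd': array([ 0.03928738, -0.06451846, -0.19582166, -0.08289035,  0.07332881,
        0.02898503]), 'joint_efforts': array([ 9.84192266e-04, -5.70060611e+01, -5.01163495e+01, -1.35464134e-04,
        9.46855231e-03, -8.41956989e-05]), 'tool_pos': array([178.74614999, 572.35052452, 238.50421295]), 'tcp_rot': array([-1.79920952e+02, -8.18737443e-03,  1.62651615e+02]), 'ft_force': array([-0.09040948,  0.66564364, -0.53406734]), 'wrist_torque': array([0.01724651, 0.01185831, 0.04116558]), 'finger_gap': 85.5078110773119} 8.0
```

View pics/side0.png

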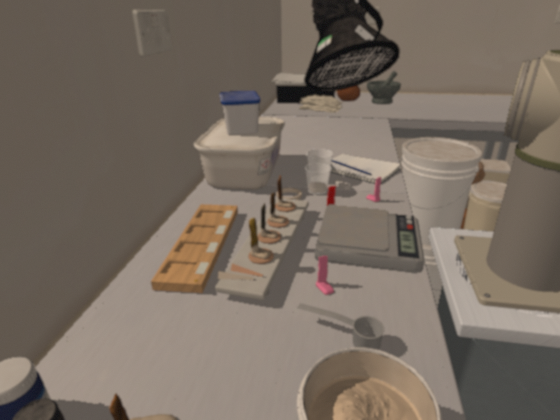

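View pics/top0.png

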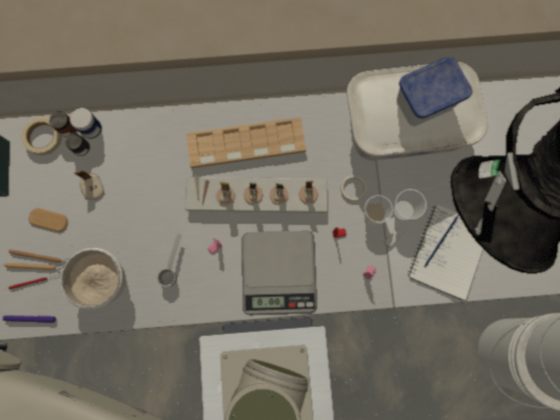

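View pics/wrist0.png

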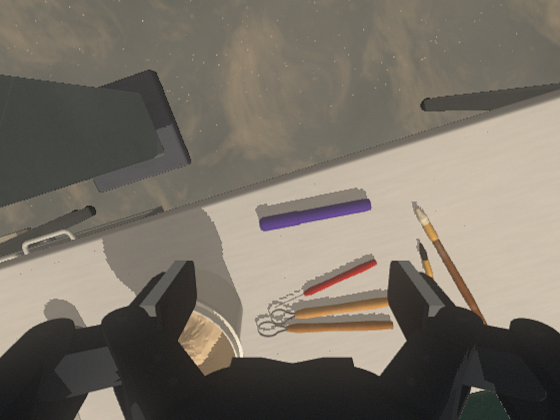

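Run:
```python
import pickle,cv2
d=pickle.load(open("s0.pkl","rb"))
c=d["top"]["color"][110:220,60:340,::-1]
cv2.imwrite("pics/topc.png",cv2.resize(c[:,115:],None,fx=4.8,fy=4.8,interpolation=cv2.INTER_CUBIC))
c=d["side"]["color"][165:300,150:345,::-1]
cv2.imwrite("pics/sidec.png",cv2.resize(c,None,fx=4,fy=4,interpolation=cv2.INTER_CUBIC))
```

```text
(no output)
```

View pics/topc.png

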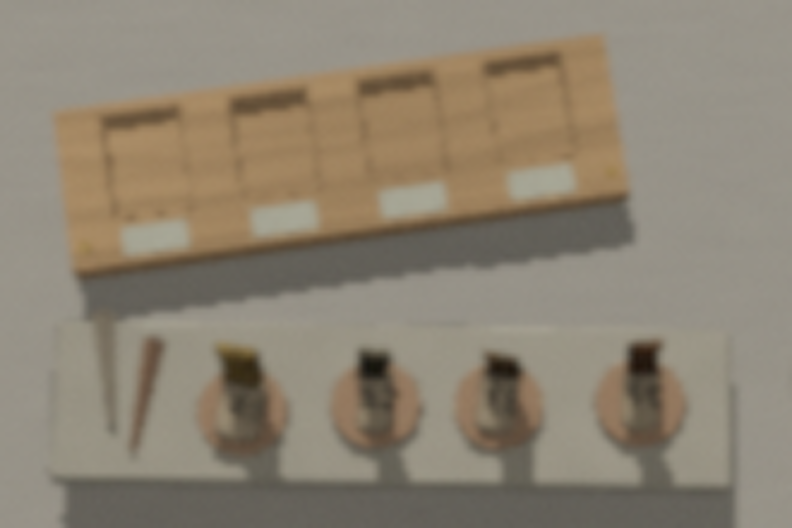

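View pics/sidec.png

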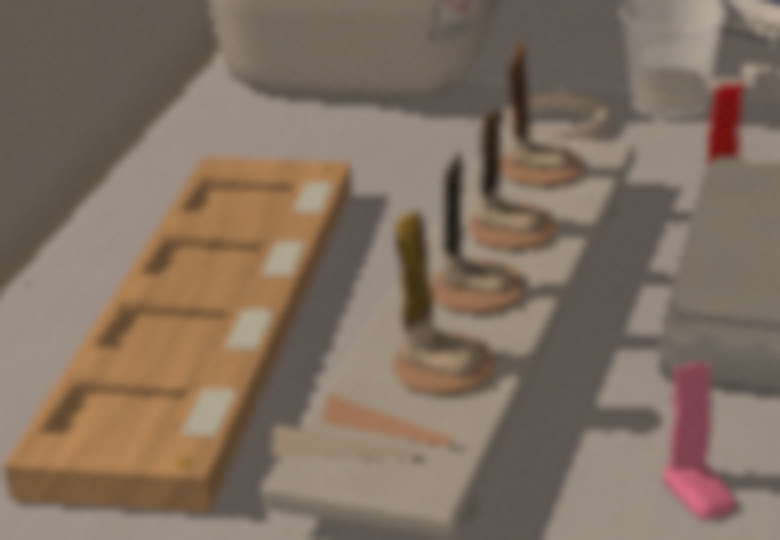

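```bash
cat > h.py <<'E'
import numpy as np,cv2
def ray(s,uv,z):
    K,R,t=[np.array(s[k],float) for k in("camera_matrix","R","t")]
    uv=np.atleast_2d(np.array(uv,float))
    d=(R.T@np.linalg.inv(K)@np.c_[uv,np.ones(len(uv))].T).T
    c=-R.T@t
    return c+d*((z-c[2])/d[:,2])[:,None]
def proj(s,X):
    K,R,t=[np.array(s[k],float) for k in("camera_matrix","R","t")]
    p=(K@(R@np.atleast_2d(X).T+t[:,None])).T
    return p[:,:2]/p[:,2:]
E
python3 - <<'E'
import pickle,numpy as np;from h import *
np.set_printoptions(precision=1,suppress=True)
d=pickle.load(open("s0.pkl","rb"));s=d["top"]
f=lambda P:np.array(P)/4.8+[175,110]
print(ray(s,f([(57,112),(603,36),(628,195),(75,270)]),23))
print(ray(s,f([(243,410),(376,406),(499,406),(641,404)]),36))
print(ray(s,f([(52,325),(730,333),(731,485),(50,478)]),30))
c=-s["R"].T@s["t"];print(c)
w=d["wrist"];print(-w["R"].T@w["t"])
E
```

```text
[[ 681.5  162.3   23. ]
 [ 701.8 -145.8   23. ]
 [ 607.8 -151.4   23. ]
 [ 589.2  156.6   23. ]]
[[ 499.8   68.    36. ]
 [ 496.3   -3.8   36. ]
 [ 491.   -70.1   36. ]
 [ 486.  -146.6   36. ]]
[[ 557.   169.6   30. ]
 [ 523.  -199.2   30. ]
 [ 438.8 -191.4   30. ]
 [ 471.9  174.6   30. ]]
[ 185.7  -39.5 1390.6]
[111.6 593.6 374.7]
```

```bash
cat > mv.py <<'E'
# work out shift in tool axes (m) and turn (deg) from the COMMANDED pose given to target
import numpy as np,sys
from scipy.spatial.transform import Rotation as Ro
def delta(p0,yaw0,p1,yaw1):
    R0=Ro.from_euler('xyz',[180,0,yaw0],degrees=True)
    R1=Ro.from_euler('xyz',[180,0,yaw1],degrees=True)
    d=R0.inv().apply(np.array(p1)-np.array(p0))/1000
    return np.r_[d.round(4),(R0.inv()*R1).as_rotvec(degrees=True).round(2)]
if __name__=="__main__":
    v=list(map(float,sys.argv[1:])); print(delta(v[0:3],v[3],v[4:7],v[7]).tolist())
E
python3 mv.py 178.895 572.715 239.292 162.651 500 -40 300 174.65
```

```text
[-0.4892, -0.4891, -0.0607, -0.0, 0.0, -12.0]
```

Request:
move_arm:
  rows:
    - [[-0.4892,-0.4891,-0.0607,0,0,-12],[-0.4892,-0.4891,-0.0607,0,0,-12],[-0.4892,-0.4891,-0.0607,0,0,-12],[-0.4892,-0.4891,-0.0607,0,0,-12],[-0.4892,-0.4891,-0.0607,0,0,-12],[-0.4892,-0.4891,-0.0607,0,0,-12],[-0.4892,-0.4891,-0.0607,0,0,-12],[-0.4892,-0.4891,-0.0607,0,0,-12],[-0.4892,-0.4891,-0.0607,0,0,-12],[-0.4892,-0.4891,-0.0607,0,0,-12],[-0.4892,-0.4891,-0.0607,0,0,-12],[-0.4892,-0.4891,-0.0607,0,0,-12],[-0.4892,-0.4891,-0.0607,0,0,-12],[-0.4892,-0.4891,-0.0607,0,0,-12],[-0.4892,-0.4891,-0.0607,0,0,-12],[-0.4892,-0.4891,-0.0607,0,0,-12],[-0.4892,-0.4891,-0.0607,0,0,-12],[-0.4892,-0.4891,-0.0607,0,0,-12],[-0.4892,-0.4891,-0.0607,0,0,-12],[-0.4892,-0.4891,-0.0607,0,0,-12]]
  grip: 0.55
  newtons: 25

```text
time: 2.15
tool_pos: [499.8, -39.2, 300.2]
tcp_rot: [-180.0, 0.0, 174.7]
ft_force: [-0.5, -0.3, -0.5]
finger_gap: 46.9
```

Run:
```python
from bench import sensors, viewer, r
import cv2,pickle
s=viewer.snapshot("wrist"); pickle.dump(s,open("w1.pkl","wb"))
cv2.imwrite("pics/w1.png",cv2.resize(s["color"][:,:,::-1],(784,588)))
t=sensors.sense();print(t["time"],t["tool_pos"],t["tcp_rot"],t["finger_gap"],t["ft_force"])
```

```text
2.2 [499.88210618 -39.32506971 300.1454979 ] [-1.79998700e+02  1.91913032e-02  1.74720205e+02] 46.94094459535525 [ 0.51874913  0.13649912 -0.21227652]
```

View pics/w1.png

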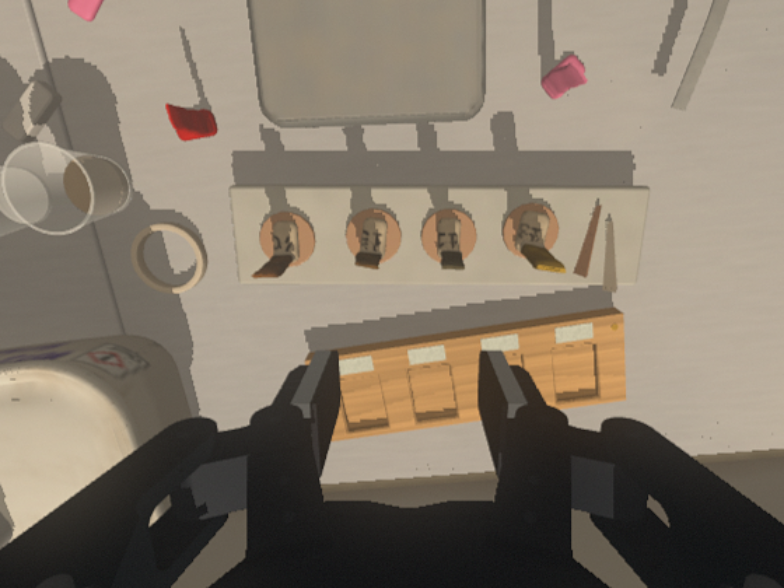

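Wrist view: four tiles on cookies at about (283,240), (371,240), (449,240), (535,235) in the enlarged picture; rack below; pink/red look-alikes at (565,77), (190,122), (85,5) stay alone. Enlarging to measure.

Run:
```python
import pickle,cv2,numpy as np
s=pickle.load(open("w1.pkl","rb"))
c=s["color"][140:210,170:420,::-1]
a=cv2.resize(c[:,:125],None,fx=6.2,fy=6.2,interpolation=cv2.INTER_CUBIC)
b=cv2.resize(c[:,125:],None,fx=6.2,fy=6.2,interpolation=cv2.INTER_CUBIC)
a=a[:300];b=b[:300]
o=np.vstack([a,b]);o=cv2.convertScaleAbs(o,alpha=1.3)
cv2.imwrite("pics/w1c.png",o)
```

```text
(no output)
```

View pics/w1c.png

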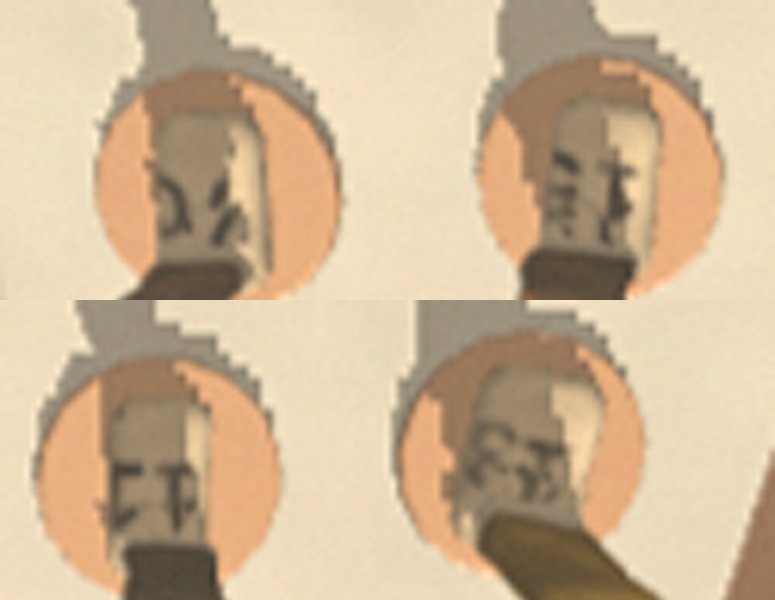

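Run:
```python
import pickle,numpy as np;from h import *
np.set_printoptions(precision=1,suppress=True)
s=pickle.load(open("w1.pkl","rb"))
print(-s["R"].T@s["t"])
def q(name,P,off):
    X=ray(s,np.array(P)/6.2+off,47)[:,:2]; print(name,X.tolist() if 0 else X.ravel())
a=[170,140];b=[295,140-300/6.2]
# toe left, toe right, left far, right far
q("A",[(160,112),(258,112),(156,258),(268,270)],a)
q("B",[(556,104),(655,104),(545,240),(648,270)],a)
q("C",[(115,402),(205,402),(108,540),(208,540)],b)
q("D",[(480,370),(604,375),(455,520),(580,530)],b)
# cookie centres z=36 (left,right,top)
for n,P,o in [("A",[(96,180),(342,185),(210,68)],a),("B",[(478,175),(723,178),(605,55)],a),("C",[(38,480),(282,480),(155,357)],b),("D",[(397,455),(645,455),(530,332)],b)]:
    X=ray(s,np.array(P)/6.2+o,36)[:,:2]; print("ck",n,X[:2].mean(0),np.linalg.norm(X[0]-X[1]),X[2]+[25,0])
```

```text
[429.7 -32.6 436.5]
A [ 471.2 -151.4  472.9 -132.6  499.4 -157.1  503.8 -135.6]
B [476.6 -75.2 478.4 -56.2 502.8 -80.5 510.7 -61. ]
C [482.1 -11.1 483.7   6.1 508.9 -14.5 510.7   5.1]
D [482.5  59.  485.6  82.6 511.2  53.4 515.4  77.8]
ck A [ 487.3 -145.4] 49.15355604429677 [ 489.7 -143.4]
ck B [493.1 -69.2] 48.97587663251124 [494.3 -65.7]
ck C [500.   -2.7] 48.81598125895578 [500.5  -2. ]
ck D [501.5  69.3] 49.45190059986608 [502.4  71.5]
```

```bash
python3 mv.py 500 -40 300 174.65 514 66 165 171
```

```text
[-0.0041, 0.1068, 0.135, 0.0, -0.0, 3.65]
```

Request:
move_arm:
  rows:
    - [[-0.0041,0.1068,0.135,0,0,3.65],[-0.0041,0.1068,0.135,0,0,3.65],[-0.0041,0.1068,0.135,0,0,3.65],[-0.0041,0.1068,0.135,0,0,3.65],[-0.0041,0.1068,0.135,0,0,3.65],[-0.0041,0.1068,0.135,0,0,3.65],[-0.0041,0.1068,0.135,0,0,3.65]]

```text
time: 2.9
tool_pos: [515.1, 65.4, 166.8]
tcp_rot: [180.0, 0.2, 171.0]
ft_force: [0.5, 0.2, 0.2]
finger_gap: 47.0
```

```bash
cat > snap.py <<'E'
import sys
from bench import sensors, viewer, r
import cv2,pickle
n=sys.argv[1]; cam=sys.argv[2] if len(sys.argv)>2 else "wrist"
s=viewer.snapshot(cam); pickle.dump(s,open(n+".pkl","wb"))
cv2.imwrite(f"pics/{n}.png",cv2.resize(s["color"][:,:,::-1],(784,588),interpolation=cv2.INTER_CUBIC))
t=sensors.sense();print(t["time"],t["tool_pos"].round(1),t["tcp_rot"].round(1),round(t["finger_gap"],1),t["ft_force"].round(1))
E
python3 snap.py w2
```

```text
2.95 [515.2  65.2 167. ] [180.    0.2 171. ] 47.1 [ 0.2  0.7 -0.2]
```

View pics/w2.png

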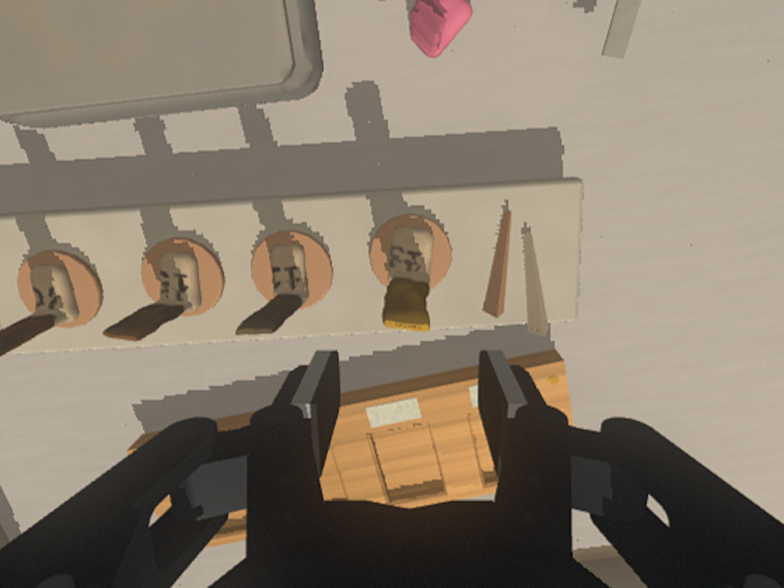

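Run:
```python
import pickle,cv2,numpy as np;from h import *
np.set_printoptions(precision=1,suppress=True)
s=pickle.load(open("w2.pkl","rb"))
print(ray(s,np.array([(384,328),(430,329)])/1.4,111).ravel(), ray(s,np.array([(391,230),(432,230),(388,282),(427,282)])/1.4,47))
c=s["color"][140:245,255:330,::-1]
cv2.imwrite("pics/w2c.png",cv2.resize(c,None,fx=5.6,fy=5.6,interpolation=cv2.INTER_CUBIC))
```

```text
[516.8  54.2 111.  520.5  74.6 111. ] [[483.   60.8  47. ]
 [486.7  83.6  47. ]
 [512.7  53.9  47. ]
 [516.3  76.4  47. ]]
```

View pics/w2c.png

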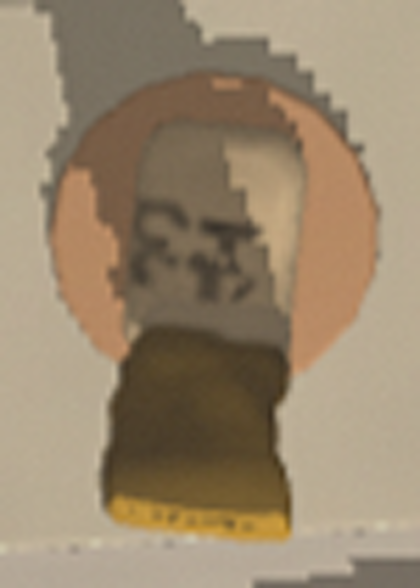

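```bash
python3 mv.py 514 66 165 171 519 64.5 77 170;python3 mv.py 514 66 165 171 519 64.5 120 170
```

```text
[-0.0052, -0.0007, 0.088, 0.0, -0.0, 1.0]
[-0.0052, -0.0007, 0.045, 0.0, -0.0, 1.0]
```

Request:
move_arm:
  rows:
    - [[-0.0052,-0.0007,0.02,0,0,1],[-0.0052,-0.0007,0.045,0,0,1],[-0.0052,-0.0007,0.06,0,0,1],[-0.0052,-0.0007,0.075,0,0,1],[-0.0052,-0.0007,0.088,0,0,1],[-0.0052,-0.0007,0.088,0,0,1],[-0.0052,-0.0007,0.088,0,0,1],[-0.0052,-0.0007,0.088,0,0,1]]

```text
time: 3.75
tool_pos: [519.9, 64.5, 78.1]
tcp_rot: [180.0, 0.1, 170.0]
ft_force: [-0.6, -0.2, 0.2]
finger_gap: 47.0
```

```bash
python3 snap.py w3
```

```text
3.8 [519.9  64.5  78.1] [1.8e+02 1.0e-01 1.7e+02] 46.9 [ 0.3 -0.2  0.2]
```

View pics/w3.png

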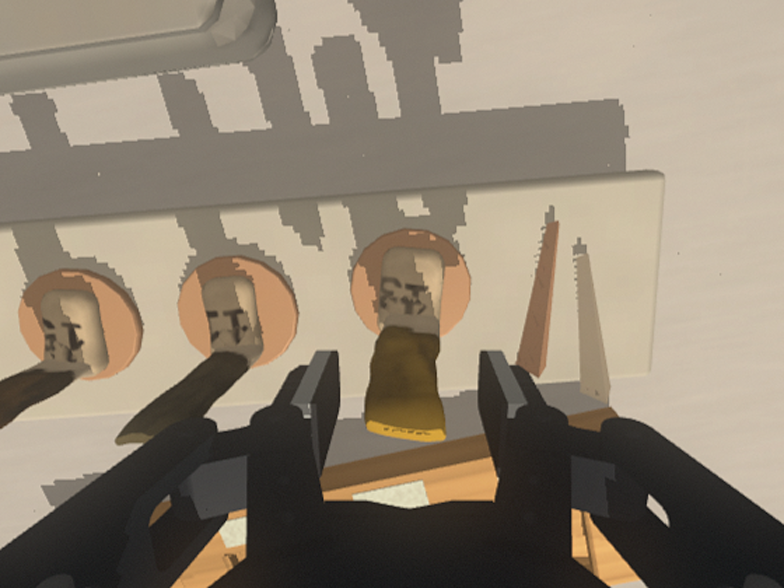

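The yellow tile (about (405,380)) stands centred between the pads at (338..480). Closing.

Request:
move_arm:
  rows:
    - [[0,0,0,0,0,0],[0,0,0,0,0,0],[0,0,0,0,0,0],[0,0,0,0,0,0],[0,0,0,0,0,0],[0,0,0,0,0,0],[0,0,0,0,0,0],[0,0,0,0,0,0],[0,0,0,0,0,0],[0,0,0,0,0,0]]
  grip: 0
  newtons: 25

```text
time: 4.8
tool_pos: [519.7, 64.5, 77.7]
tcp_rot: [180.0, 0.1, 170.0]
ft_force: [-0.8, 0.2, 5.2]
finger_gap: 23.8
```

```bash
python3 snap.py w4
```

```text
4.85 [519.7  64.6  77.8] [1.8e+02 1.0e-01 1.7e+02] 24.0 [-0.4  0.8  5.9]
```

View pics/w4.png

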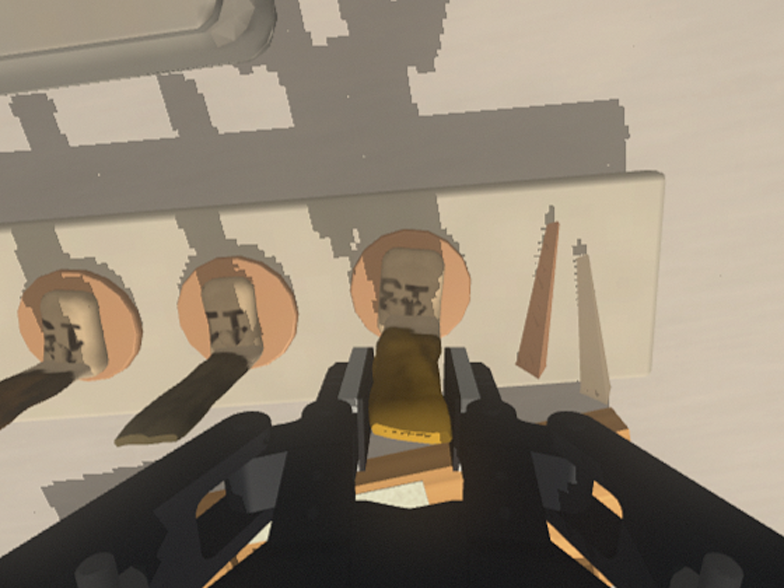

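```bash
python3 - <<'E'
import pickle,cv2,numpy as np;from h import *
np.set_printoptions(precision=1,suppress=True)
s=pickle.load(open("w1.pkl","rb"))
P=ray(s,np.array([(555,348),(595,343),(558,403),(600,398),(627,397),(623,311)])/1.4,23);print(P, P[:4].mean(0))
th=np.radians(3.75);R=np.array([[np.cos(th),-np.sin(th)],[np.sin(th),np.cos(th)]])
print([ (np.array([645,5.4])+R@[x,y]).round(1) for x,y in [(10,108),(10,36),(10,-36),(10,-108),(47,156),(-47,156)]])
E
python3 mv.py 519 64.5 77 170 519 64.5 200 170
python3 mv.py 519 64.5 77 170 660.5 114.5 200 183.75
```

```text
[[621.7  94.5  23. ]
 [620.  133.5  23. ]
 [682.9  97.4  23. ]
 [681.1 139.9  23. ]
 [682.5 167.2  23. ]
 [589.2 159.5  23. ]] [651.4 116.3  23. ]
[array([647.9, 113.8]), array([652.6,  42. ]), array([657.3, -29.9]), array([ 662. , -101.7]), array([681.7, 164.1]), array([587.9, 158. ])]
[0.0, 0.0, -0.123, 0.0, 0.0, 0.0]
[-0.1307, 0.0738, -0.123, 0.0, 0.0, -13.75]
```

Request:
move_arm:
  rows:
    - [[0,0,-0.003,0,0,0],[0,0,-0.01,0,0,0],[0,0,-0.025,0,0,0],[0,0,-0.045,0,0,0],[0,0,-0.07,0,0,0],[0,0,-0.095,0,0,0],[0,0,-0.115,0,0,0],[-0.005,0.003,-0.123,0,0,-1],[-0.02,0.012,-0.123,0,0,-2.5],[-0.04,0.023,-0.123,0,0,-5],[-0.06,0.034,-0.123,0,0,-7],[-0.08,0.045,-0.123,0,0,-9],[-0.1,0.056,-0.123,0,0,-11],[-0.115,0.066,-0.123,0,0,-12.5],[-0.126,0.071,-0.123,0,0,-13.4],[-0.1307,0.0738,-0.123,0,0,-13.75],[-0.1307,0.0738,-0.123,0,0,-13.75],[-0.1307,0.0738,-0.123,0,0,-13.75],[-0.1307,0.0738,-0.123,0,0,-13.75]]

```text
time: 6.75
tool_pos: [660.1, 114.3, 200.0]
tcp_rot: [-180.0, -0.0, -176.3]
ft_force: [-0.3, 0.0, -0.2]
finger_gap: 23.5
```

```bash
python3 snap.py w5; python3 snap.py t5 top;  python3 snap.py s5 side
```

```text
6.8 [660.2 114.3 200.2] [-180.     0.  -176.3] 23.9 [-0.1 -0.1 -0.5]
6.85 [660.3 114.3 200.3] [-180.     0.  -176.3] 23.7 [-0.5 -0.4 -0.7]
6.9 [660.3 114.3 200.2] [-180.     0.  -176.3] 23.4 [-0.4 -0.6 -0.8]
```

View pics/w5.png

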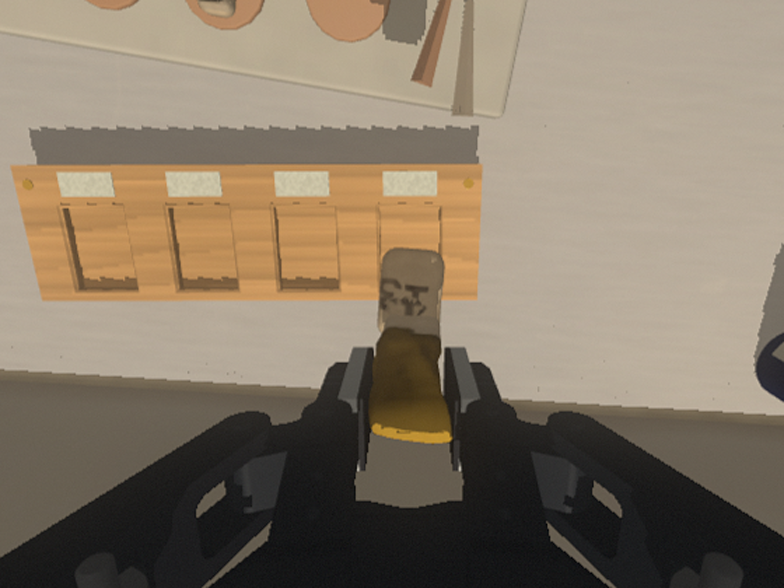

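View pics/s5.png

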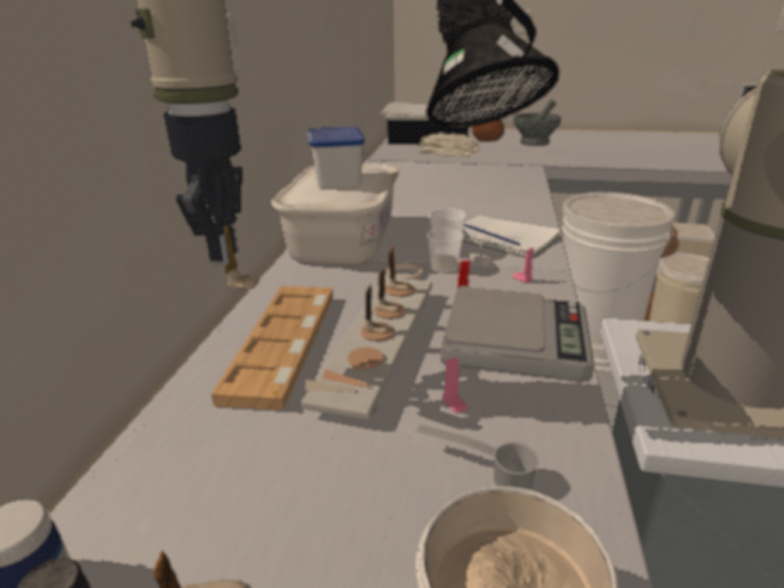

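```bash
cat > rackfit.py <<'E'
import pickle,cv2,numpy as np;from h import *
np.set_printoptions(precision=1,suppress=True)
s=pickle.load(open("w5.pkl","rb"))
# rack near edge corners z=23, pocket corners
P=ray(s,np.array([(12,166),(482,165),(478,299),(40,299)])/1.4,23)[:,:2]
print("corners",P.ravel())
y=P[1]-P[0];print("len",np.linalg.norm(y),"th",np.degrees(np.arctan2(-y[0],y[1])), "far",np.linalg.norm(P[2]-P[3]),np.linalg.norm(P[1]-P[2]))
print("centre",P.mean(0))
for n,q in dict(p4=[(63,205),(125,205),(77,291),(138,291)],p3=[(166,205),(232,205),(176,291),(240,291)],p2=[(271,205),(336,205),(277,291),(340,291)]).items():
    print(n,ray(s,np.array(q)/1.4,23)[:,:2].mean(0))
F=ray(s,np.array([(382,253),(443,253)])/1.4,169.5);print("toe",F)
E
python3 rackfit.py
```

```text
corners [ 612.3 -152.6  591.2  158.9  684.1  166.3  704.7 -148.7]
len 312.1398117714309 th 3.862450401166304 far 315.67308401128383 93.18024377006017
centre [648.1   6. ]
p4 [ 665.  -100.5]
p3 [660.3 -28.9]
p2 [655.7  42.5]
toe [[624.6 102.2 169.5]
 [623.1 124.9 169.5]]
```

```bash
python3 mv.py 660.5 114.5 200 183.75 668.5 114.3 58 183.86
```

```text
[-0.008, -0.0007, 0.142, 0.0, 0.0, -0.11]
```

Request:
move_arm:
  rows:
    - [[-0.004,-0.0004,0.004,0,0,-0.1],[-0.008,-0.0007,0.018,0,0,-0.1],[-0.008,-0.0007,0.04,0,0,-0.1],[-0.008,-0.0007,0.065,0,0,-0.1],[-0.008,-0.0007,0.085,0,0,-0.1],[-0.008,-0.0007,0.1,0,0,-0.1],[-0.008,-0.0007,0.112,0,0,-0.1],[-0.008,-0.0007,0.118,0,0,-0.1],[-0.008,-0.0007,0.12,0,0,-0.1],[-0.008,-0.0007,0.12,0,0,-0.1],[-0.008,-0.0007,0.12,0,0,-0.1]]

```text
time: 8.0
tool_pos: [669.4, 114.3, 81.2]
tcp_rot: [180.0, 0.1, -176.2]
ft_force: [0.4, 0.5, -0.0]
finger_gap: 23.9
```

```bash
python3 snap.py w6
```

```text
8.05 [669.4 114.3  81.3] [ 1.800e+02  1.000e-01 -1.761e+02] 23.6 [ 0.5  0.  -0.4]
```

View pics/w6.png

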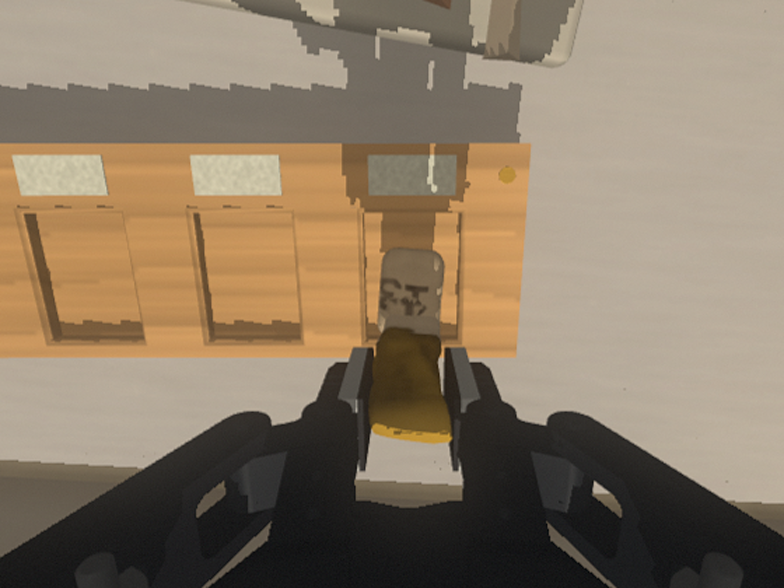

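Request:
move_arm:
  rows:
    - [[0,0,0.004,0,0,0],[0,0,0.009,0,0,0],[0,0,0.014,0,0,0],[0,0,0.018,0,0,0],[0,0,0.021,0,0,0],[0,0,0.023,0,0,0],[0,0,0.0235,0,0,0],[0,0,0.0235,0,0,0],[0,0,0.0235,0,0,0],[0,0,0.0235,0,0,0]]

```text
time: 9.05
tool_pos: [668.8, 114.3, 56.8]
tcp_rot: [-180.0, 0.0, -176.1]
ft_force: [-2.2, 0.1, 4.5]
finger_gap: 23.8
```

Request:
move_arm:
  rows:
    - [[0,0,0,0,0,0],[0,0,0,0,0,0],[0,0,0,0,0,0],[0,0,0,0,0,0],[0,0,0,0,0,0],[0,0,0,0,0,0],[0,0,0,0,0,0]]
  grip: 0.55

```text
time: 9.75
tool_pos: [668.6, 114.2, 56.5]
tcp_rot: [-180.0, 0.0, -176.1]
ft_force: [-0.1, 0.0, 0.3]
finger_gap: 47.3
```

```bash
python3 snap.py w7
```

```text
9.8 [668.6 114.3  56.5] [-180.    -0.  -176.2] 46.7 [-1.  -0.6 -0.8]
```

View pics/w7.png

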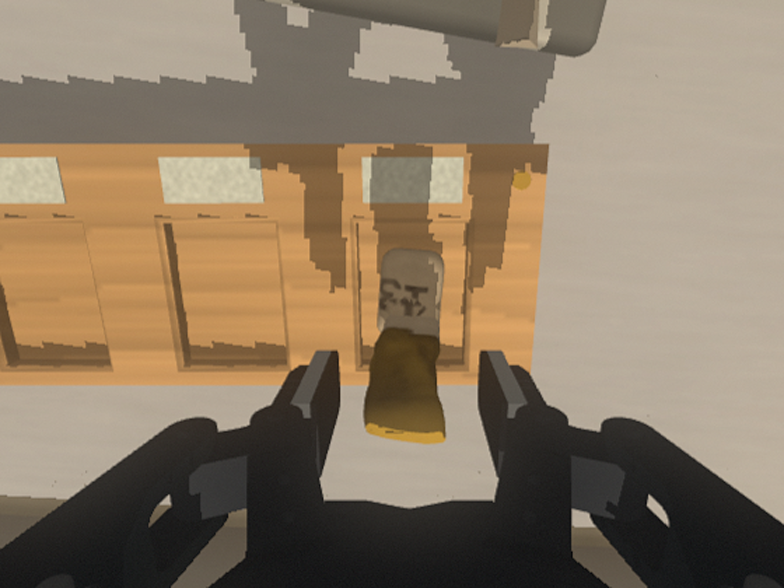

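```bash
python3 mv.py 668.5 114.3 56.5 183.86 512.5 -5.5 160 174
```

```text
[0.1637, -0.109, -0.1035, -0.0, -0.0, 9.86]
```

Request:
move_arm:
  rows:
    - [[0,0,-0.005,0,0,0],[0,0,-0.02,0,0,0],[0,0,-0.045,0,0,0],[0,0,-0.075,0,0,0],[0,0,-0.1035,0,0,0],[0.02,-0.013,-0.1035,0,0,1],[0.05,-0.033,-0.1035,0,0,3],[0.09,-0.06,-0.1035,0,0,5.5],[0.125,-0.083,-0.1035,0,0,7.5],[0.15,-0.1,-0.1035,0,0,9],[0.1637,-0.109,-0.1035,0,0,9.86],[0.1637,-0.109,-0.1035,0,0,9.86],[0.1637,-0.109,-0.1035,0,0,9.86],[0.1637,-0.109,-0.1035,0,0,9.86]]

```text
time: 11.2
tool_pos: [513.6, -5.0, 160.8]
tcp_rot: [180.0, 0.1, 174.0]
ft_force: [0.0, 0.6, 1.3]
finger_gap: 46.9
```

```bash
python3 snap.py w8;python3 snap.py s8 side
python3 - <<'E'
import cv2,pickle
c=pickle.load(open("w8.pkl","rb"))["color"][130:245,230:350,::-1]
cv2.imwrite("pics/w8c.png",cv2.resize(c,None,fx=5,fy=5,interpolation=cv2.INTER_CUBIC))
E
```

```text
11.25 [513.5  -4.9 160.5] [180.   0. 174.] 47.0 [-0.2  0.9 -0.4]
11.3 [513.3  -4.9 160.3] [180.    0.  174.1] 46.6 [ 0.6  0.2 -0.3]
```

View pics/w8.png

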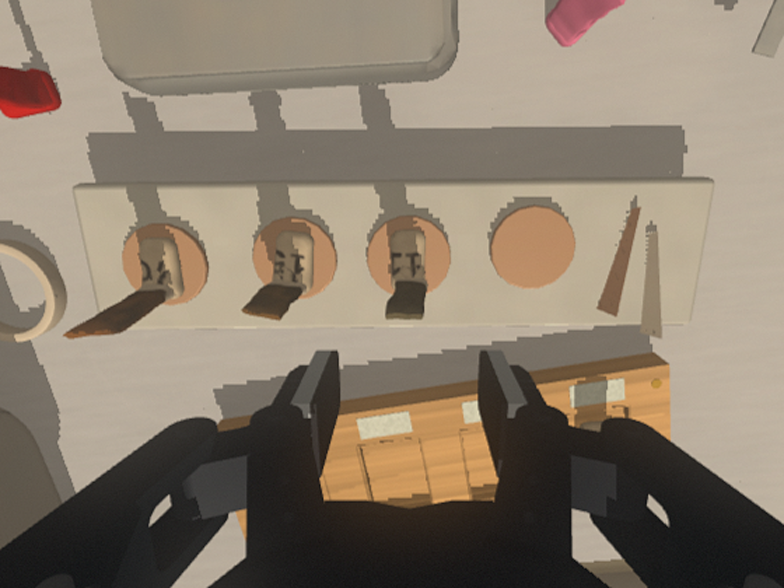

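View pics/w8c.png

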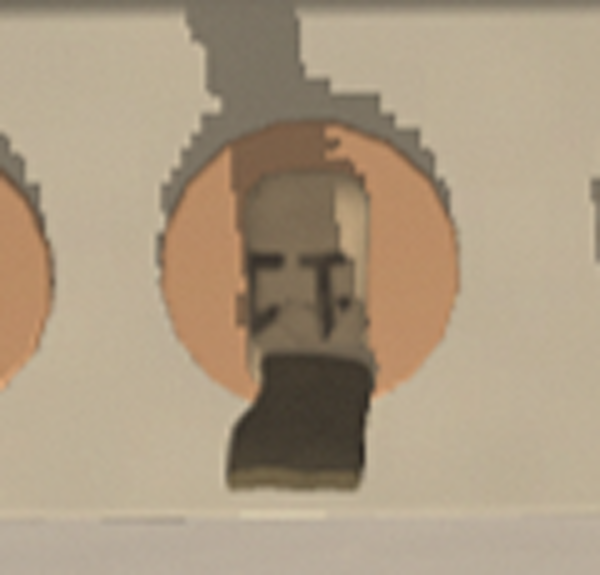

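View pics/s8.png

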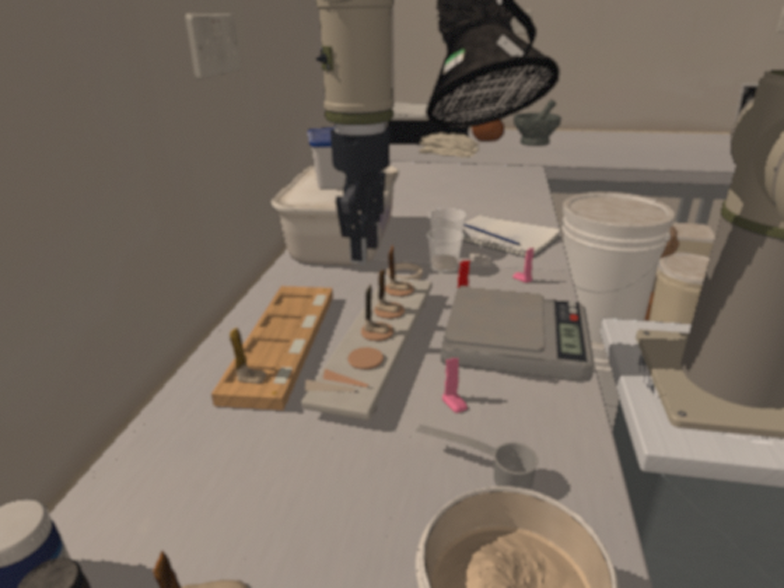

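Run:
```python
import pickle,numpy as np;from h import *
np.set_printoptions(precision=1,suppress=True)
s=pickle.load(open("w8.pkl","rb"))
f=lambda P:np.array(P)/5+[230,130]
print(ray(s,f([(247,175),(368,175)]),47), ray(s,f([(262,357),(372,357)]),47),ray(s,f([(228,478),(360,478)]),105))
```

```text
[[481.4 -11.   47. ]
 [483.3   7.6  47. ]] [[510.5 -11.9  47. ]
 [512.4   5.5  47. ]] [[510.1 -14.6 105. ]
 [511.8   1.8 105. ]]
```

Request:
move_arm:
  rows:
    - [[-0.0005,0.0005,0.02,0,0,0],[-0.0005,0.0005,0.045,0,0,0],[-0.0005,0.0005,0.062,0,0,0],[-0.0005,0.0005,0.075,0,0,0],[-0.0005,0.0005,0.084,0,0,0],[-0.0005,0.0005,0.087,0,0,0],[-0.0005,0.0005,0.087,0,0,0],[-0.0005,0.0005,0.087,0,0,0]]

```text
time: 12.1
tool_pos: [513.9, -5.1, 73.9]
tcp_rot: [-180.0, 0.1, 174.0]
ft_force: [-0.2, -0.7, 0.6]
finger_gap: 46.9
```

```bash
python3 snap.py w9; python3 mv.py 513 -5 73 174 668.2 43.4 173 183.86
```

```text
12.15 [513.9  -5.1  74. ] [-1.80e+02  1.00e-01  1.74e+02] 46.8 [ 0.1 -0.2  0.4]
[-0.1493, 0.0644, -0.1, 0.0, 0.0, -9.86]
```

View pics/w9.png

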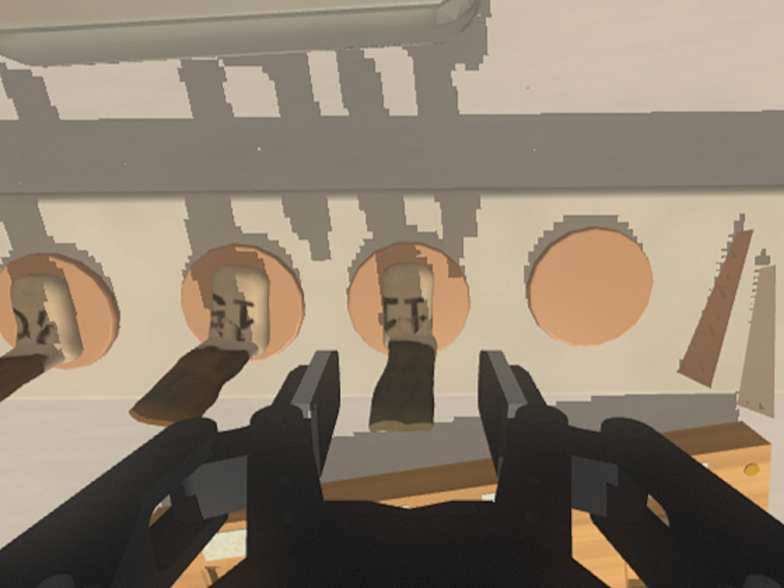

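Request:
move_arm:
  rows:
    - [[0,0,0,0,0,0],[0,0,0,0,0,0],[0,0,0,0,0,0],[0,0,0,0,0,0],[0,0,0,0,0,0],[0,0,0,0,0,0],[0,0,0,0,0,0],[0,0,0,0,0,0],[0,0,0,0,0,0]]
  grip: 0
  newtons: 25

```text
time: 13.05
tool_pos: [513.6, -5.1, 73.6]
tcp_rot: [180.0, 0.1, 174.0]
ft_force: [-0.1, 0.1, 5.0]
finger_gap: 19.3
```

Request:
move_arm:
  rows:
    - [[0,0,-0.003,0,0,0],[0,0,-0.01,0,0,0],[0,0,-0.025,0,0,0],[0,0,-0.045,0,0,0],[0,0,-0.07,0,0,0],[0,0,-0.09,0,0,0],[0,0,-0.1,0,0,0],[-0.007,0.003,-0.1,0,0,-0.5],[-0.022,0.01,-0.1,0,0,-1.5],[-0.045,0.019,-0.1,0,0,-3],[-0.068,0.029,-0.1,0,0,-4.5],[-0.09,0.039,-0.1,0,0,-6],[-0.112,0.048,-0.1,0,0,-7.5],[-0.13,0.056,-0.1,0,0,-8.6],[-0.143,0.062,-0.1,0,0,-9.5],[-0.1493,0.0644,-0.1,0,0,-9.86],[-0.1493,0.0644,-0.1,0,0,-9.86],[-0.1493,0.0644,-0.1,0,0,-9.86]]

```text
time: 14.85
tool_pos: [667.8, 43.3, 172.1]
tcp_rot: [-180.0, -0.1, -176.2]
ft_force: [-0.0, -0.0, -1.5]
finger_gap: 19.1
```

```bash
python3 snap.py w10
```

```text
14.9 [667.7  43.2 172.4] [-1.800e+02 -1.000e-01 -1.762e+02] 19.1 [ 0.9  0.3 -0.7]
```

View pics/w10.png

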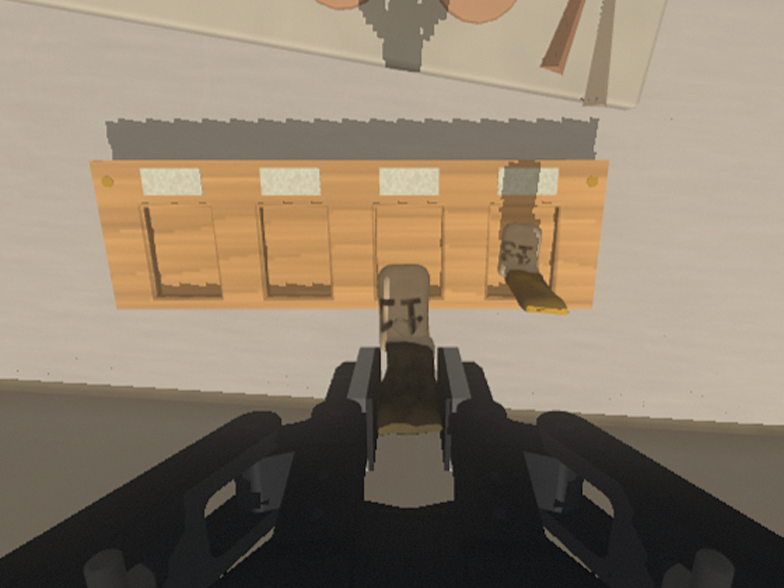

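Run:
```python
import pickle,numpy as np;from h import *
np.set_printoptions(precision=1,suppress=True)
s=pickle.load(open("w10.pkl","rb"))
print(ray(s,np.array([(381,268),(431,268)])/1.4,145.8))
P=ray(s,np.array([(92,161),(608,160),(592,309),(118,309)])/1.4,23)[:,:2];print(P.ravel(),P.mean(0))
print(ray(s,np.array([(374,205),(442,205),(379,298),(442,298)])/1.4,23)[:,:2].mean(0))
```

```text
[[636.9  31.2 145.8]
 [635.7  49.6 145.8]]
[ 612.  -151.7  590.5  158.9  684.9  166.2  705.9 -146.3] [648.3   6.8]
[655.3  43.2]
```

Request:
move_arm:
  rows:
    - [[0,0.0005,0.004,0,0,0],[-0.001,0.0015,0.018,0,0,0],[-0.001,0.0015,0.038,0,0,0],[-0.001,0.0015,0.058,0,0,0],[-0.001,0.0015,0.075,0,0,0],[-0.001,0.0015,0.09,0,0,0],[-0.001,0.0015,0.1,0,0,0],[-0.001,0.0015,0.107,0,0,0],[-0.001,0.0015,0.113,0,0,0],[-0.001,0.0015,0.117,0,0,0],[-0.001,0.0015,0.1195,0,0,0],[-0.001,0.0015,0.1205,0,0,0],[-0.001,0.0015,0.1205,0,0,0],[-0.001,0.0015,0.1205,0,0,0],[-0.001,0.0015,0.1205,0,0,0]]

```text
time: 16.4
tool_pos: [669.5, 44.9, 52.9]
tcp_rot: [-180.0, 0.0, -176.1]
ft_force: [-1.1, 0.2, -0.0]
finger_gap: 19.3
```

```bash
python3 snap.py w11
```

```text
16.45 [669.5  44.9  52.8] [-180.     0.  -176.1] 19.0 [ 0.5 -0.1 -0.2]
```

View pics/w11.png

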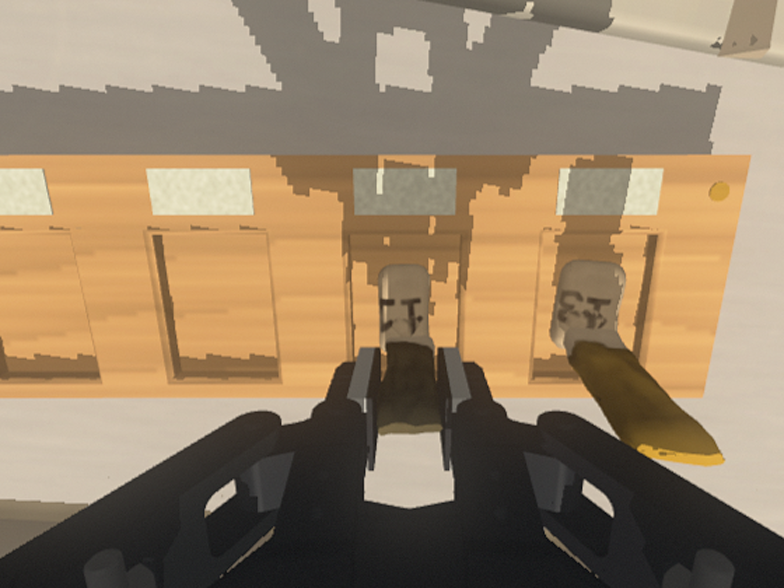

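Request:
move_arm:
  rows:
    - [[0,0,0.0004,0,0,0],[0,0,0.0008,0,0,0],[0,0,0.001,0,0,0],[0,0,0.001,0,0,0],[0,0,0.001,0,0,0]]

```text
time: 16.95
tool_pos: [669.7, 44.9, 52.6]
tcp_rot: [-180.0, 0.0, -176.1]
ft_force: [-2.1, 0.2, 6.7]
finger_gap: 19.0
```

Request:
move_arm:
  rows:
    - [[0,0,0,0,0,0],[0,0,0,0,0,0],[0,0,0,0,0,0],[0,0,0,0,0,0],[0,0,0,0,0,0],[0,0,0,0,0,0]]
  grip: 0.55

```text
time: 17.55
tool_pos: [669.2, 44.9, 51.4]
tcp_rot: [180.0, -0.0, -176.1]
ft_force: [0.4, 0.5, -0.2]
finger_gap: 47.2
```

```bash
python3 mv.py 669.1 45 51.5 183.86 507 -70 155 173
```

```text
[0.1695, -0.1038, -0.1035, -0.0, -0.0, 10.86]
```

Request:
move_arm:
  rows:
    - [[0,0,-0.005,0,0,0],[0,0,-0.02,0,0,0],[0,0,-0.045,0,0,0],[0,0,-0.075,0,0,0],[0,0,-0.1035,0,0,0],[0.02,-0.012,-0.1035,0,0,1],[0.05,-0.031,-0.1035,0,0,3],[0.09,-0.055,-0.1035,0,0,5.5],[0.13,-0.08,-0.1035,0,0,8],[0.155,-0.095,-0.1035,0,0,10],[0.1695,-0.1038,-0.1035,0,0,10.86],[0.1695,-0.1038,-0.1035,0,0,10.86],[0.1695,-0.1038,-0.1035,0,0,10.86],[0.1695,-0.1038,-0.1035,0,0,10.86]]

```text
time: 18.95
tool_pos: [508.1, -69.7, 155.9]
tcp_rot: [180.0, 0.1, 173.0]
ft_force: [0.3, 0.6, -0.1]
finger_gap: 46.9
```

```bash
python3 snap.py s12 side; python3 snap.py w12
python3 - <<'E'
import cv2,pickle
c=pickle.load(open("w12.pkl","rb"))["color"][130:245,230:350,::-1]
cv2.imwrite("pics/w12c.png",cv2.convertScaleAbs(cv2.resize(c,None,fx=5,fy=5,interpolation=cv2.INTER_CUBIC),alpha=1.3))
E
```

```text
19.0 [508.  -69.5 155.5] [1.800e+02 1.000e-01 1.731e+02] 46.6 [-0.   0.6 -0.4]
19.05 [507.9 -69.5 155.3] [180.    0.  173.1] 46.8 [-0.2 -0.3 -0.8]
```

View pics/w12.png

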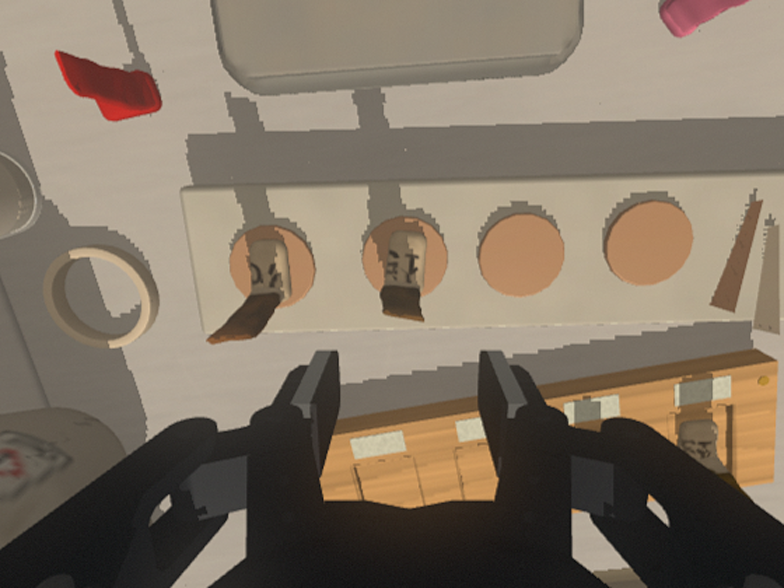

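View pics/w12c.png

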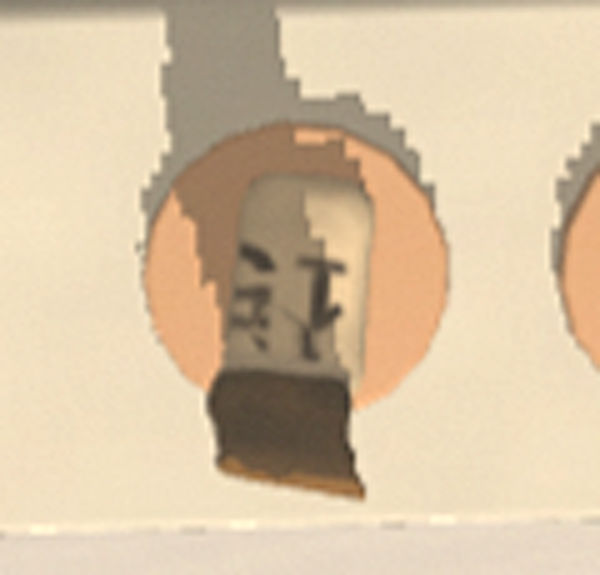

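View pics/s12.png

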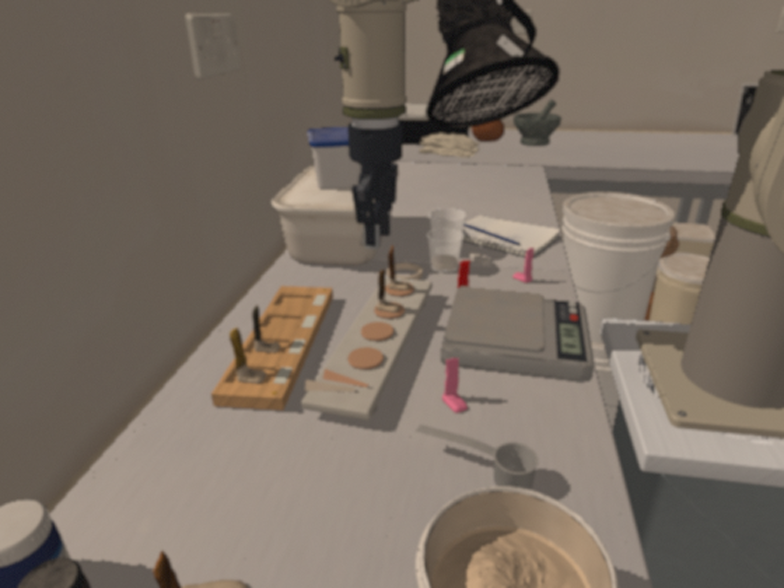

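Run:
```python
import pickle,numpy as np;from h import *
np.set_printoptions(precision=1,suppress=True)
s=pickle.load(open("w12.pkl","rb"))
f=lambda P:np.array(P)/5+[230,130]
print(ray(s,f([(248,180),(374,185)]),47), ray(s,f([(215,375),(350,378)]),47),ray(s,f([(218,468),(362,490)]),102),ray(s,f([(218,468),(362,490)]),108))
```

```text
[[475.6 -74.6  47. ]
 [478.6 -55.8  47. ]] [[505.3 -83.8  47. ]
 [508.4 -62.8  47. ]] [[502.1 -79.9 102. ]
 [507.1 -62.6 102. ]] [[500.1 -79.3 108. ]
 [504.9 -62.5 108. ]]
```

```bash
python3 mv.py 507 -70 155 173 509 -72.5 74 169
```

```text
[-0.0023, -0.0022, 0.081, -0.0, -0.0, 4.0]
```

Request:
move_arm:
  rows:
    - [[-0.0023,-0.0022,0.015,0,0,4],[-0.0023,-0.0022,0.035,0,0,4],[-0.0023,-0.0022,0.055,0,0,4],[-0.0023,-0.0022,0.07,0,0,4],[-0.0023,-0.0022,0.078,0,0,4],[-0.0023,-0.0022,0.081,0,0,4],[-0.0023,-0.0022,0.081,0,0,4],[-0.0023,-0.0022,0.081,0,0,4]]

```text
time: 19.85
tool_pos: [509.8, -72.6, 74.9]
tcp_rot: [-180.0, 0.1, 169.0]
ft_force: [-0.0, 0.2, -0.7]
finger_gap: 46.9
```

```bash
python3 snap.py w13
```

```text
19.9 [509.9 -72.7  75. ] [-1.80e+02  1.00e-01  1.69e+02] 47.2 [ 0.3 -0.5 -0.8]
```

View pics/w13.png

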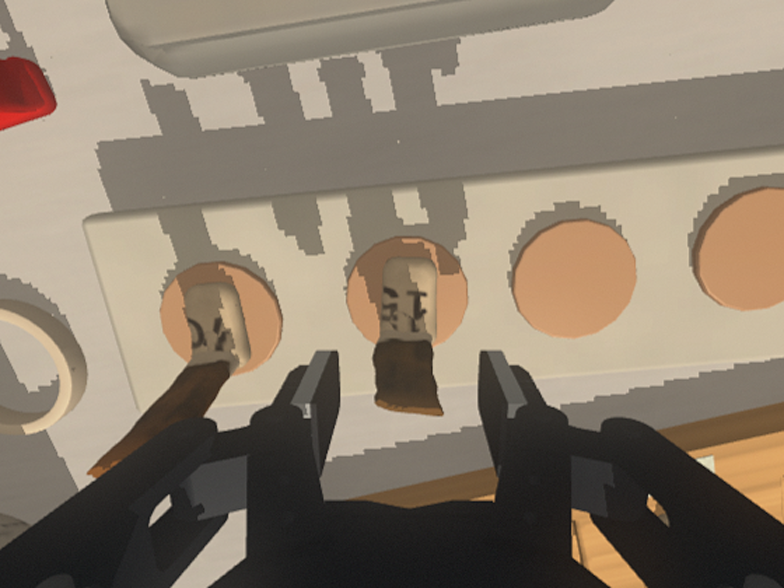

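Request:
move_arm:
  rows:
    - [[0,0,0,0,0,0],[0,0,0,0,0,0],[0,0,0,0,0,0],[0,0,0,0,0,0],[0,0,0,0,0,0],[0,0,0,0,0,0],[0,0,0,0,0,0],[0,0,0,0,0,0],[0,0,0,0,0,0]]
  grip: 0
  newtons: 25

```text
time: 20.8
tool_pos: [509.7, -72.8, 74.8]
tcp_rot: [-180.0, 0.1, 169.0]
ft_force: [-0.1, -1.0, 5.6]
finger_gap: 22.7
```

```bash
python3 mv.py 509 -72.5 74 169 675 -28.5 174 183.86
```

```text
[-0.1546, 0.0749, -0.1, 0.0, 0.0, -14.86]
```

Request:
move_arm:
  rows:
    - [[0,0,-0.003,0,0,0],[0,0,-0.01,0,0,0],[0,0,-0.025,0,0,0],[0,0,-0.045,0,0,0],[0,0,-0.07,0,0,0],[0,0,-0.09,0,0,0],[0,0,-0.1,0,0,0],[-0.007,0.0035,-0.1,0,0,-0.7],[-0.022,0.011,-0.1,0,0,-2],[-0.045,0.022,-0.1,0,0,-4.3],[-0.07,0.034,-0.1,0,0,-6.7],[-0.093,0.045,-0.1,0,0,-9],[-0.115,0.056,-0.1,0,0,-11],[-0.135,0.065,-0.1,0,0,-13],[-0.148,0.072,-0.1,0,0,-14.3],[-0.1546,0.0749,-0.1,0,0,-14.86],[-0.1546,0.0749,-0.1,0,0,-14.86],[-0.1546,0.0749,-0.1,0,0,-14.86]]

```text
time: 22.6
tool_pos: [674.6, -28.5, 173.1]
tcp_rot: [180.0, -0.1, -176.2]
ft_force: [-0.8, 0.8, 0.6]
finger_gap: 22.4
```

```bash
python3 snap.py w14
```

```text
22.65 [674.5 -28.7 173.5] [ 1.800e+02 -1.000e-01 -1.762e+02] 22.7 [-1.3 -0.7 -0.4]
```

View pics/w14.png

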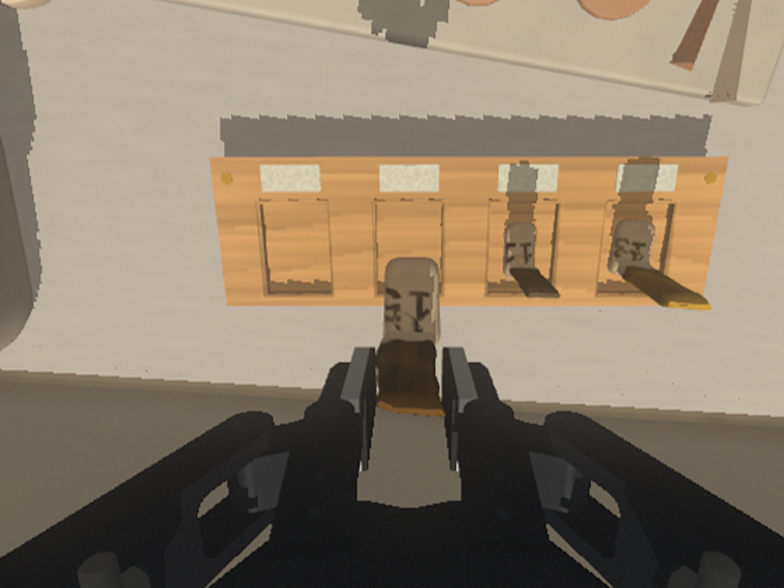

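Run:
```python
import pickle,numpy as np;from h import *
np.set_printoptions(precision=1,suppress=True)
s=pickle.load(open("w14.pkl","rb"))
print(ray(s,np.array([(386,262),(438,262)])/1.4,145.7))
print(ray(s,np.array([(374,201),(443,201),(377,295),(442,295)])/1.4,23)[:,:2].mean(0))
```

```text
[[641.6 -38.9 145.7]
 [640.3 -19.8 145.7]]
[660.1 -28.9]
```

Request:
move_arm:
  rows:
    - [[0,0,0.004,0,0,0],[-0.001,0,0.018,0,0,0],[-0.001,0,0.038,0,0,0],[-0.001,0,0.058,0,0,0],[-0.001,0,0.075,0,0,0],[-0.001,0,0.09,0,0,0],[-0.001,0,0.1,0,0,0],[-0.001,0,0.107,0,0,0],[-0.001,0,0.113,0,0,0],[-0.001,0,0.117,0,0,0],[-0.001,0,0.1195,0,0,0],[-0.001,0,0.121,0,0,0],[-0.001,0,0.121,0,0,0],[-0.001,0,0.121,0,0,0],[-0.001,0,0.121,0,0,0]]

```text
time: 24.15
tool_pos: [676.8, -28.4, 53.8]
tcp_rot: [-180.0, 0.1, -176.1]
ft_force: [0.4, -0.2, 4.1]
finger_gap: 22.6
```

```bash
python3 snap.py w15
```

```text
24.2 [676.8 -28.4  53.9] [-1.800e+02  1.000e-01 -1.761e+02] 22.5 [-0.6  0.1  4.3]
```

View pics/w15.png

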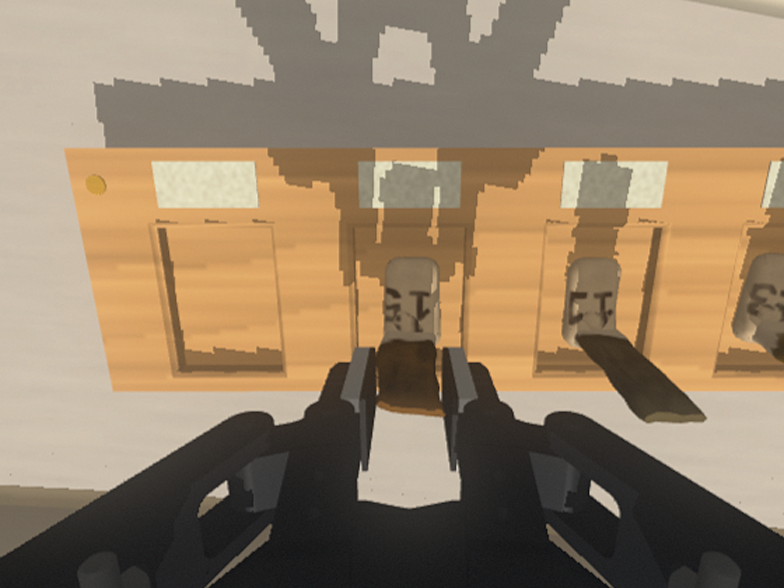

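Request:
move_arm:
  rows:
    - [[0,0,0,0,0,0],[0,0,0,0,0,0],[0,0,0,0,0,0],[0,0,0,0,0,0],[0,0,0,0,0,0],[0,0,0,0,0,0]]
  grip: 0.55

```text
time: 24.8
tool_pos: [676.2, -28.4, 52.9]
tcp_rot: [180.0, -0.0, -176.1]
ft_force: [0.1, 0.2, 0.1]
finger_gap: 47.1
```

```bash
python3 mv.py 676 -28.4 53 183.86 502.5 -146.5 160 172
```

```text
[0.1811, -0.1062, -0.107, 0.0, -0.0, 11.86]
```

Request:
move_arm:
  rows:
    - [[0,0,-0.005,0,0,0],[0,0,-0.02,0,0,0],[0,0,-0.045,0,0,0],[0,0,-0.075,0,0,0],[0,0,-0.107,0,0,0],[0.02,-0.012,-0.107,0,0,1],[0.05,-0.029,-0.107,0,0,3],[0.09,-0.053,-0.107,0,0,5.5],[0.13,-0.076,-0.107,0,0,8],[0.165,-0.097,-0.107,0,0,10.5],[0.1811,-0.1062,-0.107,0,0,11.86],[0.1811,-0.1062,-0.107,0,0,11.86],[0.1811,-0.1062,-0.107,0,0,11.86],[0.1811,-0.1062,-0.107,0,0,11.86]]

```text
time: 26.2
tool_pos: [503.7, -146.2, 160.9]
tcp_rot: [-180.0, 0.1, 172.0]
ft_force: [0.1, -0.6, -0.1]
finger_gap: 47.2
```

```bash
python3 snap.py s16 side; python3 snap.py w16
python3 - <<'E'
import cv2,pickle
c=pickle.load(open("w16.pkl","rb"))["color"][130:245,230:350,::-1]
cv2.imwrite("pics/w16c.png",cv2.convertScaleAbs(cv2.resize(c,None,fx=5,fy=5,interpolation=cv2.INTER_CUBIC),alpha=1.3))
E
```

```text
26.25 [ 503.6 -146.1  160.6] [1.800e+02 1.000e-01 1.721e+02] 46.8 [-0.2  0.3  0.3]
26.3 [ 503.5 -146.   160.3] [180.    0.  172.1] 46.6 [-0.1  0.2  0. ]
```

View pics/w16.png

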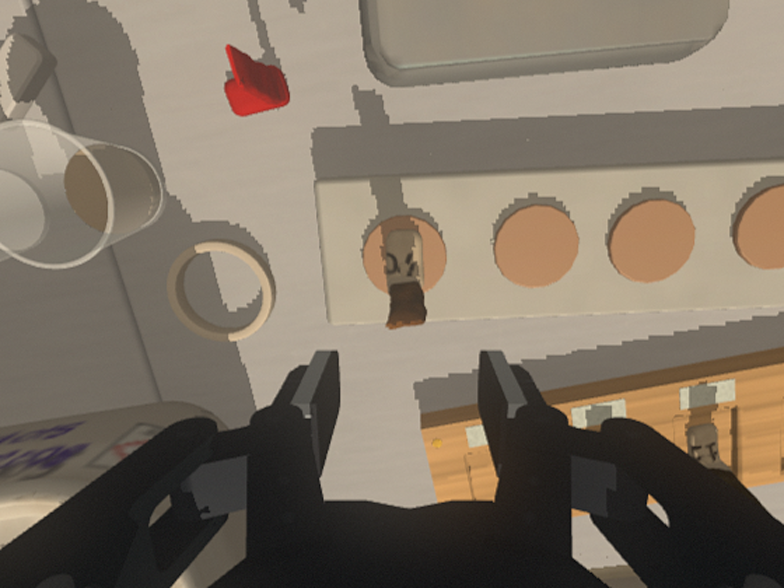

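View pics/w16c.png

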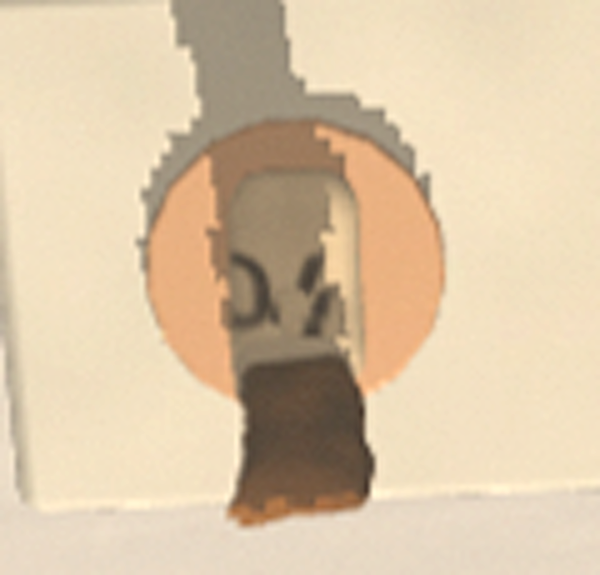

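View pics/s16.png

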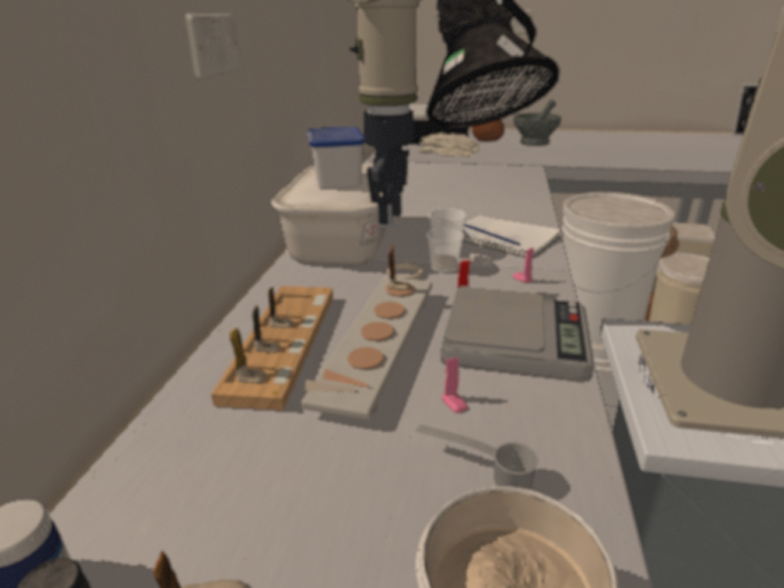

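Three stand upright in pockets 1–3; the last tile's slab shows at (405,300).

Run:
```python
import pickle,numpy as np;from h import *
np.set_printoptions(precision=1,suppress=True)
s=pickle.load(open("w16.pkl","rb"))
f=lambda P:np.array(P)/5+[230,130]
print(ray(s,f([(233,178),(355,178)]),47), ray(s,f([(240,365),(362,362)]),47),ray(s,f([(235,510),(370,500)]),109))
```

```text
[[ 471.2 -153.1   47. ]
 [ 473.8 -134.4   47. ]] [[ 501.  -156.5   47. ]
 [ 503.2 -137.2   47. ]] [[ 502.5 -154.8  109. ]
 [ 503.5 -138.2  109. ]]
```

```bash
python3 mv.py 502.5 -146.5 160 172 504.5 -146.7 75 173.5
```

```text
[-0.002, 0.0001, 0.085, 0.0, 0.0, -1.5]
```

Request:
move_arm:
  rows:
    - [[-0.002,0.0001,0.018,0,0,-1.5],[-0.002,0.0001,0.04,0,0,-1.5],[-0.002,0.0001,0.06,0,0,-1.5],[-0.002,0.0001,0.075,0,0,-1.5],[-0.002,0.0001,0.082,0,0,-1.5],[-0.002,0.0001,0.085,0,0,-1.5],[-0.002,0.0001,0.085,0,0,-1.5],[-0.002,0.0001,0.085,0,0,-1.5]]

```text
time: 27.1
tool_pos: [505.4, -147.0, 76.0]
tcp_rot: [-180.0, 0.1, 173.5]
ft_force: [0.2, 0.1, 0.8]
finger_gap: 47.2
```

```bash
python3 snap.py w17
```

```text
27.15 [ 505.4 -147.    76.1] [-1.800e+02  1.000e-01  1.735e+02] 46.9 [-0.  -0.5 -0.7]
```

View pics/w17.png

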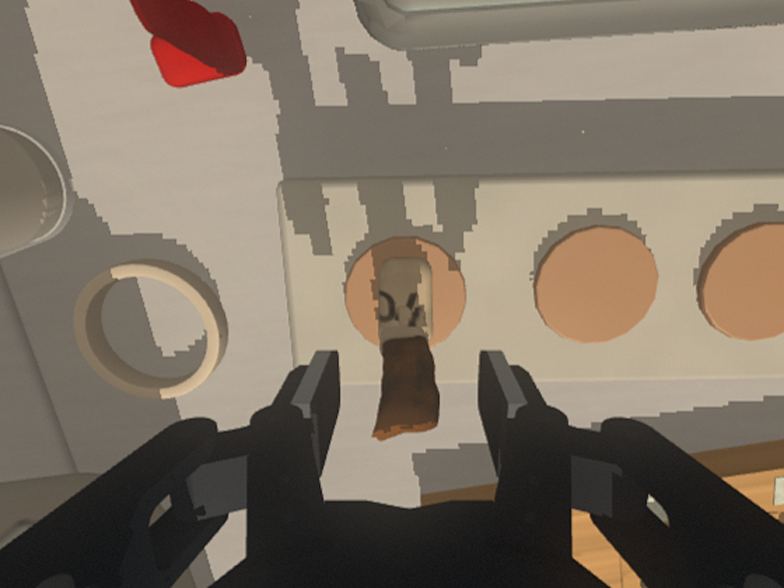

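Request:
move_arm:
  rows:
    - [[0,0,0,0,0,0],[0,0,0,0,0,0],[0,0,0,0,0,0],[0,0,0,0,0,0],[0,0,0,0,0,0],[0,0,0,0,0,0],[0,0,0,0,0,0],[0,0,0,0,0,0],[0,0,0,0,0,0]]
  grip: 0
  newtons: 25

```text
time: 28.05
tool_pos: [505.0, -146.9, 75.6]
tcp_rot: [-180.0, 0.1, 173.5]
ft_force: [-1.3, 0.6, 7.0]
finger_gap: 19.4
```

```bash
python3 mv.py 504.5 -146.7 75 173.5 679.5 -99.5 175 183.86
```

```text
[-0.1685, 0.0667, -0.1, 0.0, 0.0, -10.36]
```

Request:
move_arm:
  rows:
    - [[0,0,-0.003,0,0,0],[0,0,-0.01,0,0,0],[0,0,-0.025,0,0,0],[0,0,-0.045,0,0,0],[0,0,-0.07,0,0,0],[0,0,-0.09,0,0,0],[0,0,-0.1,0,0,0],[-0.007,0.003,-0.1,0,0,-0.5],[-0.022,0.009,-0.1,0,0,-1.4],[-0.045,0.018,-0.1,0,0,-2.8],[-0.07,0.028,-0.1,0,0,-4.3],[-0.095,0.038,-0.1,0,0,-5.8],[-0.12,0.048,-0.1,0,0,-7.4],[-0.145,0.057,-0.1,0,0,-8.9],[-0.16,0.063,-0.1,0,0,-9.8],[-0.1685,0.0667,-0.1,0,0,-10.36],[-0.1685,0.0667,-0.1,0,0,-10.36],[-0.1685,0.0667,-0.1,0,0,-10.36]]

```text
time: 29.85
tool_pos: [679.0, -99.6, 174.1]
tcp_rot: [180.0, -0.1, -176.2]
ft_force: [-0.4, -1.0, -1.4]
finger_gap: 19.0
```

```bash
python3 snap.py w18
```

```text
29.9 [678.9 -99.7 174.4] [ 1.800e+02 -1.000e-01 -1.762e+02] 19.2 [ 0.1 -0.2  0.1]
```

View pics/w18.png

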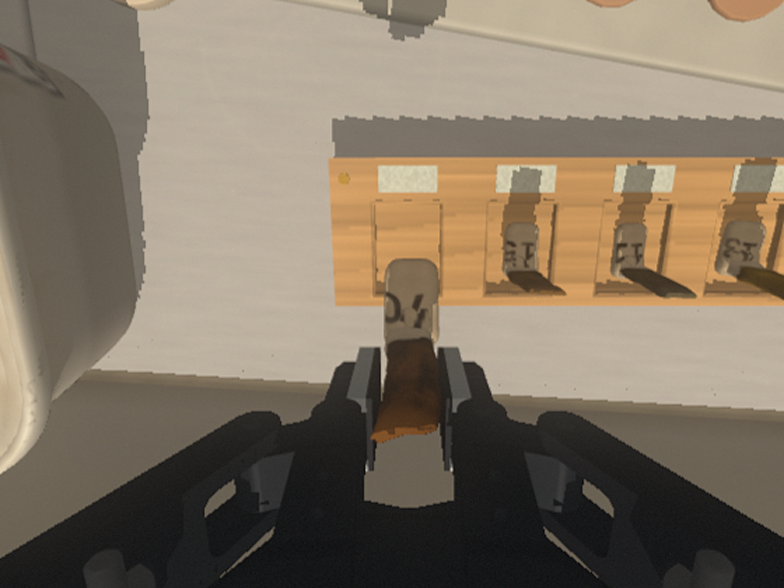

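Request:
move_arm:
  rows:
    - [[0,0,0.004,0,0,0],[-0.001,-0.0005,0.018,0,0,0],[-0.001,-0.0005,0.038,0,0,0],[-0.001,-0.0005,0.058,0,0,0],[-0.001,-0.0005,0.075,0,0,0],[-0.001,-0.0005,0.09,0,0,0],[-0.001,-0.0005,0.1,0,0,0],[-0.001,-0.0005,0.107,0,0,0],[-0.001,-0.0005,0.113,0,0,0],[-0.001,-0.0005,0.117,0,0,0],[-0.001,-0.0005,0.1195,0,0,0],[-0.001,-0.0005,0.121,0,0,0],[-0.001,-0.0005,0.121,0,0,0],[-0.001,-0.0005,0.121,0,0,0],[-0.001,-0.0005,0.121,0,0,0]]

```text
time: 31.4
tool_pos: [681.1, -100.0, 54.7]
tcp_rot: [-180.0, 0.1, -176.1]
ft_force: [-1.4, 1.0, 2.8]
finger_gap: 19.3
```

```bash
python3 snap.py w19
```

```text
31.45 [ 681.1 -100.1   54.7] [-1.800e+02  1.000e-01 -1.761e+02] 19.4 [-0.6 -0.7  4.5]
```

View pics/w19.png

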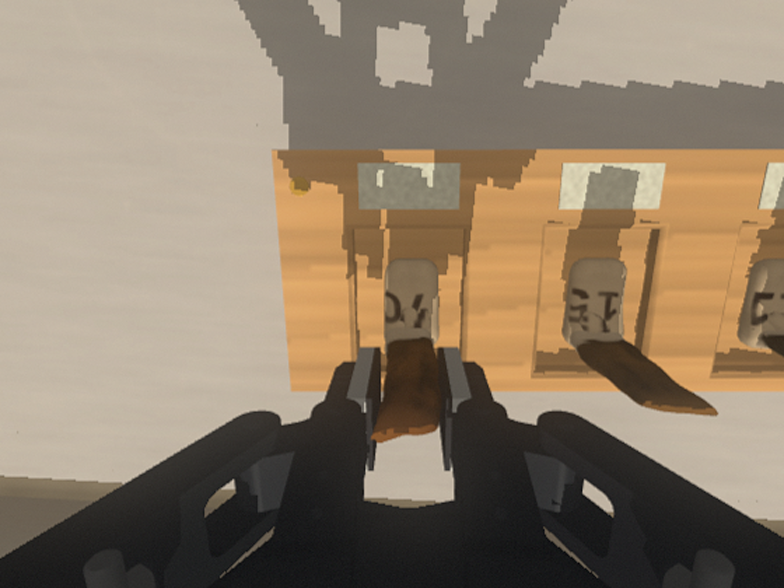

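Request:
move_arm:
  rows:
    - [[0,0,0,0,0,0],[0,0,0,0,0,0],[0,0,0,0,0,0],[0,0,0,0,0,0],[0,0,0,0,0,0],[0,0,0,0,0,0]]
  grip: 0.55

```text
time: 32.05
tool_pos: [680.6, -100.0, 53.9]
tcp_rot: [180.0, -0.0, -176.1]
ft_force: [0.1, 0.4, -0.7]
finger_gap: 47.0
```

Request:
move_arm:
  rows:
    - [[0,0,-0.005,0,0,0],[0,0,-0.02,0,0,0],[0,0,-0.045,0,0,0],[0,0,-0.075,0,0,0],[0,0,-0.11,0,0,0],[0,0,-0.15,0,0,0],[0.02,0.02,-0.18,0,0,0],[0.05,0.06,-0.2,0,0,0],[0.08,0.1,-0.2,0,0,0],[0.08,0.1,-0.2,0,0,0],[0.08,0.1,-0.2,0,0,0],[0.08,0.1,-0.2,0,0,0]]

```text
time: 33.25
tool_pos: [594.8, -6.1, 255.2]
tcp_rot: [-180.0, 0.1, -176.1]
ft_force: [0.2, 0.4, 0.7]
finger_gap: 47.2
```

```bash
python3 snap.py w20; python3 snap.py s20 side
python3 - <<'E'
import cv2,pickle
c=pickle.load(open("s20.pkl","rb"))["color"][190:300,145:255,::-1]
cv2.imwrite("pics/s20c.png",cv2.resize(c,None,fx=5,fy=5,interpolation=cv2.INTER_CUBIC))
E
```

```text
33.3 [594.9  -6.4 254.7] [-1.800e+02  1.000e-01 -1.762e+02] 47.2 [ 0.4 -0.8 -0.2]
33.35 [594.9  -6.5 254.3] [-180.     0.  -176.2] 47.0 [ 0.6  0.2 -0.4]
```

View pics/w20.png

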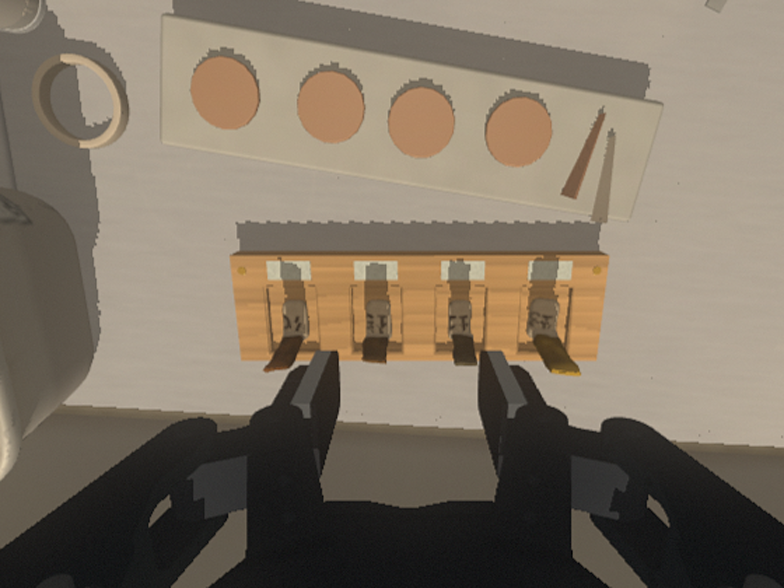

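View pics/s20c.png

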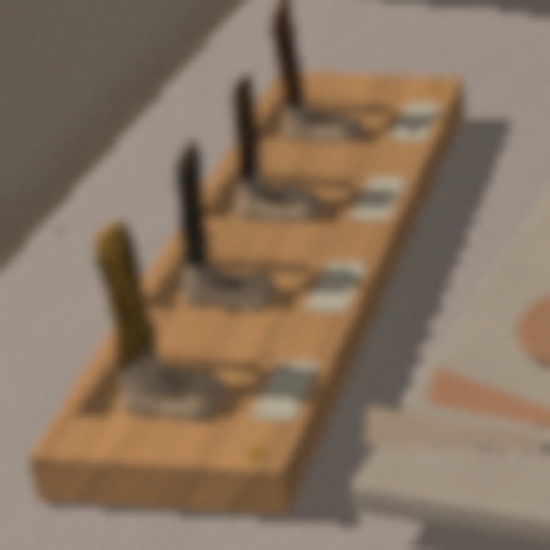

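Wrist view: all four feet at (294,318), (377,318), (460,318), (543,318), each within about 2 px of its pocket's middle. The side crop shows all of them upright and low in their pockets. Handing in.

```bash
python3 -c "
from bench import hand_in
print(hand_in())"
```

```text
the job is handed in; nothing more can be done
None
```

All four tiles are in the record rack in their shelf order, left to right: mustard yellow, blackish green, dark brown, orange-brown. I handed the job in after about 33 s of the 99 s allowed.

- **Placing:** Each tile was lowered until the wrist sensor felt the pocket floor (about 3–7 N), then released. The grip openings, about 24, 19, 23 and 19 mm, matched the slab widths given for those tiles to within 1 mm.
- **Last checks:** The last wrist picture shows every foot within about 2 px (2–3 mm) of its pocket's middle along the rack. The side picture shows all four upright, and the gripper was raised well clear. I did not measure tilt or seated height separately after release.
- **Disagreement:** The top and wrist cameras put the rack about 3 mm apart in x. I used the wrist value, which left ample room in the pockets.
- **Look-alikes:** I did not touch the pink or red look-alikes, or the similar tile standing away from the shelf.

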